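# Get the tapered core out from behind the tall mould parts and seat it

## Robot

A 6-joint arm with a two-finger parallel gripper is mounted at the origin on the work surface. World frame = base frame: x ahead of the robot, y to its left, z up, the work surface at z = 0. Lengths are in mm, angles in rad, forces in N, time in s.
With the tool pointing down it reaches from about 375 to 925 mm from the base axis. Payload 5.7 kg.
Tool frame: the origin (TCP) lies at the very end of the fingers, on their centre line; the grasp point (between the pads) lies hold_point_z behind it (hold_point_z is the distance from the TCP to the grasp point, in mm); y points along the fingers, z is the direction in which the jaws open and shut, and the axes are right-handed (so a half turn about y gives the same grasp; the last joint's range is limited). The gripper opens to 85 mm and grips with 20 to 120 N. Pads are 22 mm wide; open, the fingers measure 114 mm over their backs; the gripper's body (76 mm by 85 mm) begins 54 mm behind the grasp point. The pads swing forward as they close: fully open they stand 13 mm farther back than shut.
Start: joints at [1.231, 0.359, 1.51, -0, 1.272, -0.115], TCP at [133.742, 584.873, 231.267] pointing down, gripper open.
Joint ranges: [-2.97, 2.97], [-1.01, 2.36], [0.21, 2.38], [-0.96, 4.11], [0.2, 2.71], [-2.98, 2.98]. Speed limits (rad/s): [2.39, 2.39, 3.14, 3.14, 3.14, 3.14].

## Interface

Orientations are given as [roll, pitch, yaw] about the fixed x, y, z axes, in that order (R = Rz(yaw) Ry(pitch) Rx(roll)).
In Python, from cell import read_state, snapshot, camera_params, close_job, hold_point_z gives the robot as it stands.
- The arm moves only by the shell command python3 -m crank 'ROWS' [FORCE]. ROWS is JSON, a list of rows, each an object with "delta_rot": the turn, a rotation vector about the tool's x, y, z in degrees, a list of three; "linear": the shift along the tool's x, y, z in cm, a list of three; "gripper": the opening, from -1 (shut) to 1 (fully open). In form: [{"delta_rot": [ax, ay, az], "linear": [x, y, z], "gripper": gripper}, ...]. A call has 1 to 20 rows; each row shifts and turns the commanded pose from where the row before left it, along the tool's axes as they then stand; what a row does not reach is not made up. A row lasts 1/8 s, in which the tool goes at most 62.5 mm and 10.7 degrees, less where a joint would pass 70% of its speed; a pose out of reach is approached as far as the arm can. A call with a gripper value outside its range is refused whole. The fingers move at their own pace and stop on an object; FORCE is the grip in N (left out, the last holds). Time passes only in rows, so rows that do not move let the fingers close. It gives the time, the measured TCP pose, the force and the opening at its end, in the units of the state.
- read_state(): the state, without advancing time (a new reading comes with each control period).
- snapshot(name): name is "scene" or "top" or "wrist"; returns the picture (400x640x3 uint8, red, green, blue); there is no depth.
- camera_params(name): a dict with "fx", "fy", "cx", "cy" (pixels), "R" (3x3) and "t" (3): a world point X has camera coordinates R X + t; the wrist camera has in their place "mount" (4x4, takes a point from camera to tool coordinates, whose origin is the TCP and whose axes are the tool frame's). Camera axes: x right, y down, z forward; pixel columns grow to the right and rows downward; lengths in mm; the calibration is good to about 2 mm. The wrist camera is an equidistant fisheye: a pixel r from the principal point sees the ray r / f radians off the axis. A picture is of the moment at which its call begins: read the wrist's pose just before it. camera_params takes no time and is no camera call.
- close_job(): hands the job in, once; it reports no verdict.
The state is a dict: "time_s": time; "qpos": joint angles; "joint_velocities": joint speeds; "effort": joint torques, N m; "eef_pos": TCP position; "ee_rot": TCP orientation; "contact_force": force on the tool from outside, world axes, zero at the start; "ft_torque": the same for the moment, N m; "finger_gap": finger opening in mm.
Only numpy, scipy, OpenCV 4.12 (cv2) and the standard library are available. Lean on these libraries where they do the work, as an engineer would, in place of code of your own. Each camera call takes 0.05 s, during which the arm holds its last target.

## Task

The short tapered core at the back of the parts bay is hemmed in by three tall parts: first take those three out and stand them upright in the wooden tray, leaving the core where it is until all three are in the tray. Then lower the core, small end down, gently into the tapered seat of the mould plate until its head rests on the seat's rim, without ramming it home. Finally put the three tall parts back upright in the bay, each on the very spot where it stood at the start, and leave the oil bottle and the grease tin alone.

Things in the scene. Friction and masses are not known exactly. Their poses are not given: they have to be found in the camera images.
- pillar_mid (a point): Guide pillar: solid bright steel cylinder 120 mm tall, 34 mm in diameter, with a wider foot (44 mm diameter, lowest 14 mm). 0.48 to 0.72 kg. Stands upright on one of the bay's three marks. The point is on its axis half-way up (60 mm above its underside); z is up along the axis.
- bush_mid (a point): Guide bush: steel tube 110 mm tall, 44 mm outside and 32 mm inside diameter, open bore seen from above, with a wider foot (56 mm diameter, lowest 14 mm). 0.4 to 0.6 kg. Stands upright on one of the bay's three marks. The point is on its axis half-way up (55 mm above its underside); z is up along the axis.
- block_mid (a point): Spacer block: upright aluminium block of square section 40 x 40 mm, 115 mm tall, with cross holes drawn on two of its faces (they are only surface marks). 0.36 to 0.54 kg. Stands upright on one of the bay's three marks, its sides square to the bay. The point is at its centre (57.5 mm above its underside); x and y are square to its faces, z up.
- core_mid (a point): Tapered core: short steel part, 70 mm tall, on its small end in the bay behind the tall parts. Lowest 30 mm a cone, 24 mm diameter at the bottom, 36 at its top; above it a cylindrical head 48 mm in diameter, 40 mm tall, to grip it by. 0.36 to 0.54 kg. The point is on its axis 35 mm above its underside, 5 mm above the underside of the head; z is up along the axis.
- bay: Parts bay: fixed grey steel, 170 (x) by 270 mm (y), floor top 6 mm above the table, back wall at +x 40 mm high, side walls 30 mm, front (-x) open. Origin: centre of underside; y along the back wall. Three dark 58 mm square marks on the floor at x = -27 mm, y = -85, 0, +85 mm carry the tall parts, any on any mark; the core stands near x = +28 mm, within 40 mm of y = 0.
- tray: Wooden tray: fixed, empty, 280 mm (x) by 140 mm (y) outside, walls 5 mm thick and 18 mm high, floor top 5 mm above the table. Origin at the centre of its underside; x along its length. It stands to one side of the bay (left or right), with the mould plate on the other.
- seat (a point): Tapered seat in the fixed steel mould plate (170 x 150 x 50 mm): centre of its round mouth, 54 mm above the table; z up. Its dark ring, 56 mm outside, stands 4 mm proud of the plate. The seat is 40 mm wide at the mouth, narrows to 30 mm, 32 mm deep; the cone enters with 2 mm to spare all round. When home, the core's head rests on the ring (core's point 5 mm above this point).
- oil_bottle: Bystander, to be left alone: small yellow plastic bottle, 44 mm diameter, 105 mm tall, loose, in front of the bay. Origin at the centre of its underside.
- grease_tin: Bystander, to be left alone: flat round aluminium tin with a white lid, 60 mm diameter, 45 mm tall, loose, beside the back of the bay. Origin at the centre of its underside.

How it is judged (in metres and radians):
On the way, in this order (a step that is already met when the one before it is completed fails the run):
1. the pillar, the bush and the block all stand upright in the tray, the core still in its place (x of pillar_mid in the frame of tray between -0.13 and 0.13 m and y of pillar_mid in the frame of tray between -0.062 and 0.062 m and height (world z) of pillar_mid below 0.073 m and angle between each of pillar_mid, bush_mid, block_mid's own z axis and vertical below 0.12 rad and x of bush_mid in the frame of tray between -0.13 and 0.13 m and y of bush_mid in the frame of tray between -0.062 and 0.062 m and height (world z) of bush_mid below 0.068 m and x of block_mid in the frame of tray between -0.13 and 0.13 m and y of block_mid in the frame of tray between -0.062 and 0.062 m and height (world z) of block_mid below 0.0705 m and distance of core_mid from where it was at the start of the episode below 0.02 m), for 0.2 s.
2. the core is seated upright in the mould's tapered seat, the three tall parts still in the tray (horizontal distance between core_mid and seat below 0.005 m and z of core_mid in the frame of seat below 0.008 m and angle between core_mid's own z axis and vertical below 0.06 rad and x of pillar_mid in the frame of tray between -0.13 and 0.13 m and y of pillar_mid in the frame of tray between -0.062 and 0.062 m and height (world z) of pillar_mid below 0.073 m and angle between each of pillar_mid, bush_mid, block_mid's own z axis and vertical below 0.12 rad and x of bush_mid in the frame of tray between -0.13 and 0.13 m and y of bush_mid in the frame of tray between -0.062 and 0.062 m and height (world z) of bush_mid below 0.068 m and x of block_mid in the frame of tray between -0.13 and 0.13 m and y of block_mid in the frame of tray between -0.062 and 0.062 m and height (world z) of block_mid below 0.0705 m), for 0.2 s.
At the end, for the whole second after the job is handed in: Core upright in the seat (5 mm off centre at most, head within 3 mm of the rim, tilt < 0.06 rad); pillar, bush and block upright (tilt < 0.1 rad) within 12 mm of where each stood at the start; all at rest (< 0.02 m/s); bottle and tin within 30 mm of their places (horizontal distance between core_mid and seat below 0.005 m and z of core_mid in the frame of seat below 0.008 m and angle between core_mid's own z axis and vertical below 0.06 rad and distance of each of pillar_mid, bush_mid, block_mid from where it was at the start of the episode below 0.012 m and angle between each of pillar_mid, bush_mid, block_mid's own z axis and vertical below 0.1 rad and linear speed of each of pillar, bush, block, core below 0.02 m/s and not (distance of oil_bottle from where it was at the start of the episode above 0.03 m) and not (distance of grease_tin from where it was at the start of the episode above 0.03 m)); the robot touches nothing.
It fails at once if the core is rammed into the seat: more than 60 N between the core and the mould (contact force between core and mould above 60 N).
It fails at once if the oil bottle or the grease tin is moved by more than 30 mm (distance of any of oil_bottle, grease_tin from where it was at the start of the episode above 0.03 m).
It also fails if it takes over 141 s, if anything falls off the work surface, if the arm or the gripper's body presses on something with over 40 N, if the wrist force passes 120 N, or if a joint passes its speed limit or range.

## Working session

There is one attempt and no reset: what is moved stays moved. The work goes in short steps, Python scripts to look and compute and a shell command to move; the robot and the scene stay as the last step left them, time stands still between calls to the robot, and variables do not carry over. Pictures are saved under pics/ and viewed, and the job is handed in when it is done.

```bash
ls; mkdir -p pics
python3 - <<'E'
from cell import *
import cv2
print(read_state()); print(hold_point_z)
for n in ("scene","top","wrist"):
    im=snapshot(n); cv2.imwrite(f"pics/{n}0.png",im[:,:,::-1]); print(n,camera_params(n))
E
```

```text
pics
{'time_s': 0.0, 'qpos': array([ 1.23091108e+00,  3.59494653e-01,  1.51144870e+00,  1.83575886e-05,
        1.27248854e+00, -1.15129914e-01]), 'joint_velocities': array([ 7.95352597e-04,  3.37097782e-04, -1.55459774e-03,  1.48790218e-03,
       -2.61147733e-03, -4.48585730e-05]), 'effort': array([-4.79867776e-04, -5.27637327e+01, -2.78614819e+01, -3.53932737e-04,
        1.33111127e-02, -2.57472784e-06]), 'eef_pos': array([133.50992612, 584.25638885, 230.45355412]), 'ee_rot': array([-1.57262137e+00,  2.28703934e-04, -2.24760950e-01]), 'contact_force': array([-0.11223952, -0.02611454, -0.373193  ]), 'ft_torque': array([ 0.01420129, -0.00521601,  0.00838895]), 'finger_gap': 85.07274060563407}
18.700000000000003
scene {'fx': 387.54189437250477, 'fy': 387.54189437250477, 'cx': 322.64211274289084, 'cy': 198.17988755173823, 'R': array([[ 0.88579526,  0.46396574, -0.01012665],
       [ 0.39218716, -0.76006633, -0.51815867],
       [-0.24810479,  0.45501095, -0.85522456]]), 't': array([-488.81898824, -200.55367873, 1107.18255863])}
top {'fx': 438.1309042661092, 'fy': 438.1309042661092, 'cx': 319.57680782623805, 'cy': 190.64867921387412, 'R': array([[ 0.00541356, -0.99998388, -0.00171459],
       [-0.99424181, -0.00519895, -0.1070336 ],
       [ 0.10702296,  0.00228415, -0.99425393]]), 't': array([  6.9000886 , 572.68685281, 914.71128007])}
wrist {'fx': 309.70691628693146, 'fy': 309.70691628693146, 'cx': 325.570075443675, 'cy': 198.93263505335432, 'mount': array([[-2.56298476e-04,  9.59434938e-01,  2.81930018e-01,
        -7.23424866e+01],
       [-1.81939591e-03, -2.81930008e-01,  9.59433250e-01,
        -1.41802724e+02],
       [ 9.99998312e-01, -2.67041042e-04,  1.81785023e-03,
         6.41899679e-01],
       [ 0.00000000e+00,  0.00000000e+00,  0.00000000e+00,
         1.00000000e+00]])}
```

View pics/scene0.png

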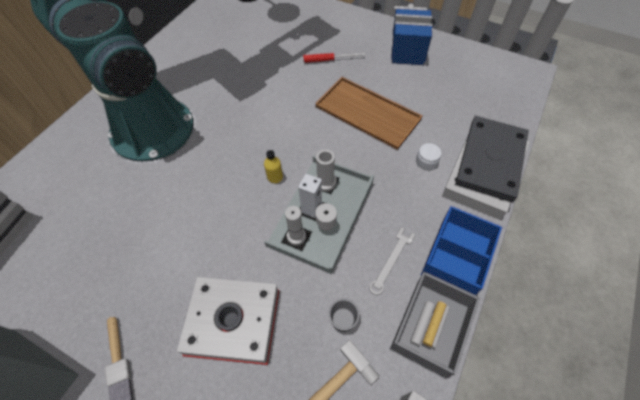

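View pics/top0.png

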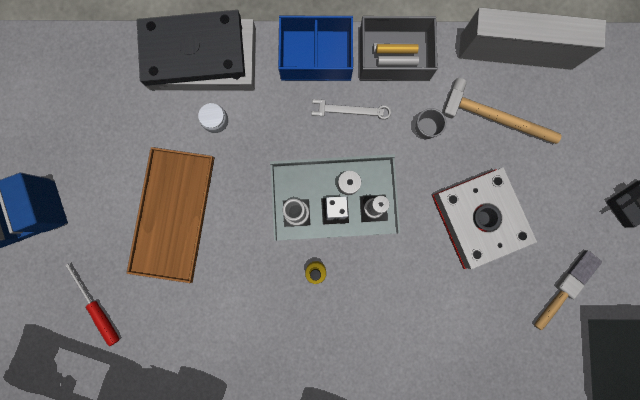

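View pics/wrist0.png

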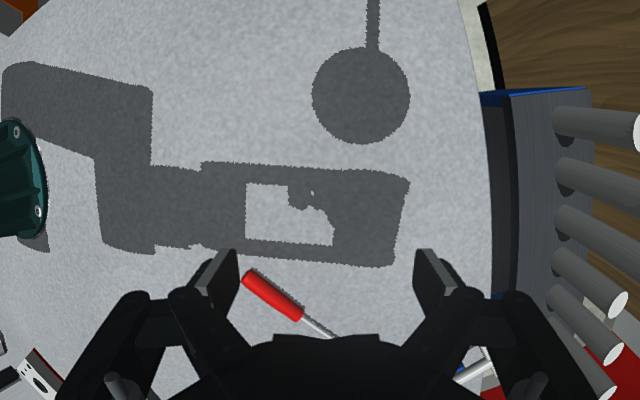

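```bash
cat > h.py <<'E'
import numpy as np, cv2
from cell import *
from scipy.spatial.transform import Rotation as Ro
def ext(n,st=None):
    p=camera_params(n)
    if n!='wrist': return p,p['R'],p['t']
    st=st or read_state()
    T=np.eye(4);T[:3,:3]=Ro.from_euler('xyz',st['ee_rot']).as_matrix();T[:3,3]=st['eef_pos']
    M=np.linalg.inv(T@p['mount']); return p,M[:3,:3],M[:3,3]
def p2w(n,uv,z,st=None):
    p,R,t=ext(n,st); a=(uv[0]-p['cx'])/p['fx']; b=(uv[1]-p['cy'])/p['fy']
    if n=='wrist':
        r=np.hypot(a,b)+1e-9; d=np.array([a/r*np.sin(r),b/r*np.sin(r),np.cos(r)])
    else: d=np.array([a,b,1])
    C=-R.T@t; d=R.T@d; return C+d*(z-C[2])/d[2]
def w2p(n,X,st=None):
    p,R,t=ext(n,st); c=R@np.asarray(X,float)+t
    if n=='wrist':
        q=np.hypot(c[0],c[1])+1e-9; r=np.arctan2(q,c[2]); a,b=c[:2]/q*r
    else: a,b=c[:2]/c[2]
    return np.array([p['cx']+p['fx']*a,p['cy']+p['fy']*b])
def save(n,name,box=None,k=1):
    im=snapshot(n)[:,:,::-1].copy(); cv2.imwrite(f'pics/{name}_raw.png',im); crop(im,name,box,k); return im
def crop(im,name,box,k):
    if box: im=im[box[1]:box[3],box[0]:box[2]]
    cv2.imwrite(f'pics/{name}.png',cv2.resize(im,None,fx=k,fy=k,interpolation=cv2.INTER_CUBIC))
E
python3 - <<'E'
from h import *
im=cv2.imread('pics/top0.png')
crop(im,'bay',(260,140,410,290),4); crop(im,'mould',(420,150,550,280),4); crop(im,'tray',(120,140,220,290),4)
E
```

```text
(no output)
```

View pics/bay.png

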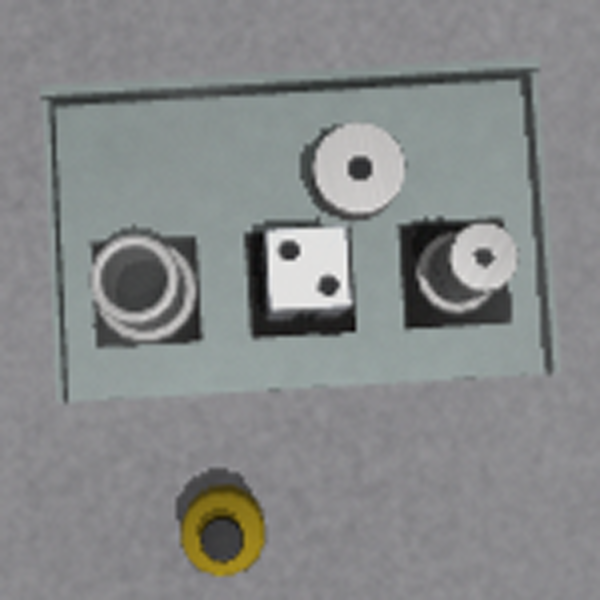

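View pics/mould.png

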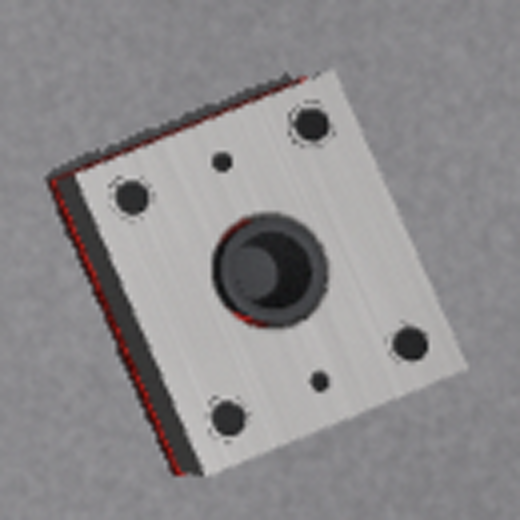

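View pics/tray.png

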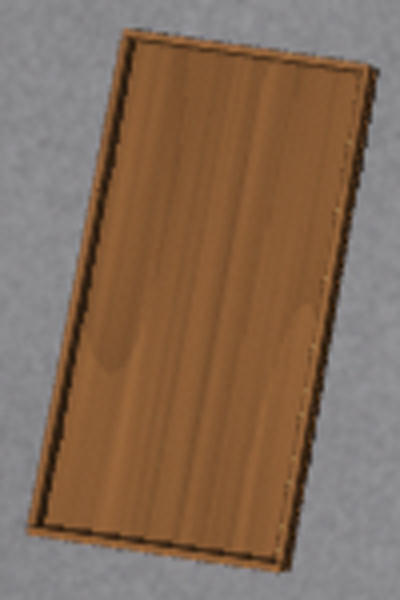

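Run:
```python
from h import *
def g(u,v,ox,oy,z): return p2w('top',((u+.5)/4-.5+ox,(v+.5)/4-.5+oy),z).round(1)[:2]
B=(260,140)
for n,u,v,z in [('bush',137,280,116),('pillar',484,257,126),('block',310,268,121),('core',358,170,76),('markL',146,291,6),('markR',455,274,6),('bottle',223,535,105),('b1',268,228,121),('b2',350,226,121),('b3',352,308,121),('b4',270,311,121)]: print(n,g(u,v,*B,z))
print('seat',g(270,270,420,150,54), 'tin',p2w('top',(212,117),45))
t=[g(u,v,120,140,18) for u,v in [(125,30),(374,67),(286,570),(30,532)]]; print('tray',t,np.mean(t,0))
print('bayfront',g(66,402,*B,6),g(550,373,*B,6), 'back',g(45,97,*B,40),g(537,70,*B,40))
```

```text
bush [525.9  59.8]
pillar [ 537.3 -108.4]
block [531.9 -24.5]
core [585.7 -50.9]
markL [526.9  61.4]
markR [ 537.2 -108.8]
bottle [402.5  17.1]
b1 [551.3  -4.1]
b2 [552.5 -44. ]
b3 [512.6 -44.9]
b4 [510.9  -5.2]
seat [ 516.3 -340.5] tin [730.27957274 243.71593635  45.        ]
tray [array([668.9, 383.7]), array([648.9, 245.3]), array([375.7, 283.8]), array([395. , 421.9])] [522.125 333.675]
bayfront [465.9 104.5] [ 483.1 -160.4] back [629. 115.] [ 645.1 -149.7]
```

```bash
cat >> h.py <<'E'
def rel(target,st=None):
    st=st or read_state(); R=Ro.from_euler('xyz',st['ee_rot']).as_matrix()
    d=R.T@(np.asarray(target,float)-st['eef_pos'])/10
    print('t',round(st['time_s'],2),'tcp',st['eef_pos'].round(1),'rot deg',np.degrees(st['ee_rot']).round(2),'gap',round(st['finger_gap'],1),'F',st['contact_force'].round(1))
    print('need tool cm',d.round(2)); return d
E
python3 -m crank '[{"delta_rot":[0,-8.15,0],"linear":[0,0,0],"gripper":1},{"delta_rot":[0,-8.15,0],"linear":[0,0,0],"gripper":1}]' 60
python3 -c "
from h import *
d=rel([526,60,230]); print(np.linalg.norm(d))"
```

```text
time_s: 0.4
eef_pos: [133.6, 584.6, 230.9]
ee_rot: [-1.572, 0.0, 0.064]
contact_force: [-0.5, -0.1, 0.3]
finger_gap: 85.5
t 0.4 tcp [133.6 584.6 230.9] rot deg [-9.005e+01  2.000e-02  3.690e+00] gap 85.5 F [-0.5 -0.1  0.3]
need tool cm [ 35.78   0.12 -54.87]
65.50995512223514
```

```bash
python3 -m crank '[{"delta_rot":[0,0,0],"linear":[2.75,0,-4.22],"gripper":1},{"delta_rot":[0,0,0],"linear":[2.75,0,-4.22],"gripper":1},{"delta_rot":[0,0,0],"linear":[2.75,0,-4.22],"gripper":1},{"delta_rot":[0,0,0],"linear":[2.75,0,-4.22],"gripper":1},{"delta_rot":[0,0,0],"linear":[2.75,0,-4.22],"gripper":1},{"delta_rot":[0,0,0],"linear":[2.75,0,-4.22],"gripper":1},{"delta_rot":[0,0,0],"linear":[2.75,0,-4.22],"gripper":1},{"delta_rot":[0,0,0],"linear":[2.75,0,-4.22],"gripper":1},{"delta_rot":[0,0,0],"linear":[2.75,0,-4.22],"gripper":1},{"delta_rot":[0,0,0],"linear":[2.75,0,-4.22],"gripper":1},{"delta_rot":[0,0,0],"linear":[2.75,0,-4.22],"gripper":1},{"delta_rot":[0,0,0],"linear":[2.75,0,-4.22],"gripper":1},{"delta_rot":[0,0,0],"linear":[2.75,0,-4.22],"gripper":1},{"delta_rot":[0,0,0],"linear":[0,0,0],"gripper":1},{"delta_rot":[0,0,0],"linear":[0,0,0],"gripper":1}]'
python3 - <<'E'
from h import *
rel([526,60,230])
st=read_state(); im=save('wrist','w1')
for n,X in dict(bush=[526,60,116],pillar=[537.3,-108.5,126],block=[531.9,-24.5,121],core=[585.7,-50.9,76],seat=[516,-340,54]).items():
    p=w2p('wrist',X,st); print(n,p.round(1)); cv2.circle(im,tuple(int(v) for v in p.round()),3,(0,0,255),1)
cv2.imwrite('pics/w1.png',im)
E
```

```text
time_s: 2.28
eef_pos: [522.6, 58.7, 230.9]
ee_rot: [-1.57, 0.002, 0.059]
contact_force: [0.3, 0.6, -0.4]
finger_gap: 85.1
t 2.27 tcp [522.6  58.7 230.9] rot deg [-89.97   0.09   3.37] gap 85.1 F [ 0.3  0.6 -0.4]
need tool cm [0.35 0.09 0.1 ]
bush [325.2 199.2]
pillar [145.9 203.6]
block [228.7 201.8]
core [219.7 235.8]
seat [ 47.8 164.7]
```

View pics/w1.png

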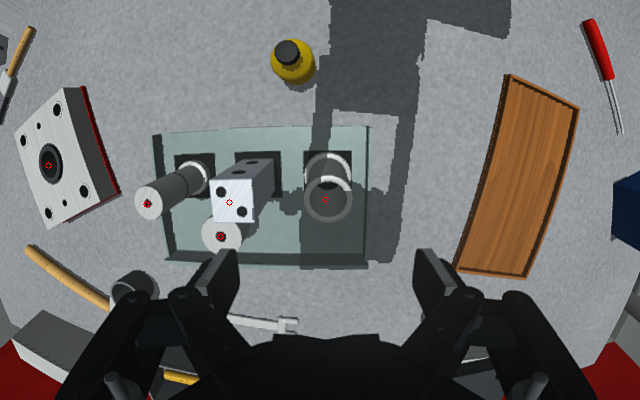

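```bash
python3 -m crank '[{"delta_rot":[0,0,0],"linear":[0.35,0,0.1],"gripper":0.6},{"delta_rot":[0,0,0],"linear":[0,0,0],"gripper":0.6},{"delta_rot":[0,0,0],"linear":[0,3.0,0],"gripper":0.6},{"delta_rot":[0,0,0],"linear":[0,4.0,0],"gripper":0.6},{"delta_rot":[0,0,0],"linear":[0,4,0],"gripper":0.6},{"delta_rot":[0,0,0],"linear":[0,3.0,0],"gripper":0.6},{"delta_rot":[0,0,0],"linear":[0,1.5,0],"gripper":0.6},{"delta_rot":[0,0,0],"linear":[0,0,0],"gripper":0.6},{"delta_rot":[0,0,0],"linear":[0,0,0],"gripper":0.6}]'
python3 -c "
from h import *
rel([526,60,76]); save('wrist','w2')"
```

```text
time_s: 3.45
eef_pos: [527.8, 59.9, 77.4]
ee_rot: [-1.571, -0.002, 0.06]
contact_force: [0.1, 0.0, 0.1]
finger_gap: 68.4
t 3.45 tcp [527.8  59.9  77.4] rot deg [-90.01  -0.11   3.44] gap 68.4 F [0.1 0.  0.1]
need tool cm [-0.18  0.14  0.02]
```

View pics/w2.png

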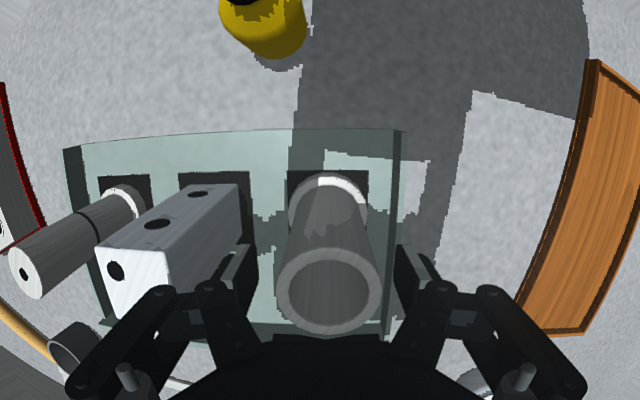

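```bash
python3 -m crank '[{"delta_rot":[0,0,0],"linear":[-0.1,0,0],"gripper":-1},{"delta_rot":[0,0,0],"linear":[0,0,0],"gripper":-1},{"delta_rot":[0,0,0],"linear":[0,0,0],"gripper":-1},{"delta_rot":[0,0,0],"linear":[0,0,0],"gripper":-1},{"delta_rot":[0,0,0],"linear":[0,0,0],"gripper":-1},{"delta_rot":[0,0,0],"linear":[0,0,0],"gripper":-1}]' 60
python3 -c "
from h import *
rel([526,60,76]);save('wrist','w3')"
```

```text
time_s: 4.25
eef_pos: [526.8, 59.9, 77.8]
ee_rot: [-1.571, -0.003, 0.06]
contact_force: [-1.2, 1.0, 8.1]
finger_gap: 45.7
t 4.25 tcp [526.8  59.9  77.8] rot deg [-90.    -0.15   3.41] gap 45.7 F [-1.2  1.   8.1]
need tool cm [-0.08  0.18  0.02]
```

View pics/w3.png

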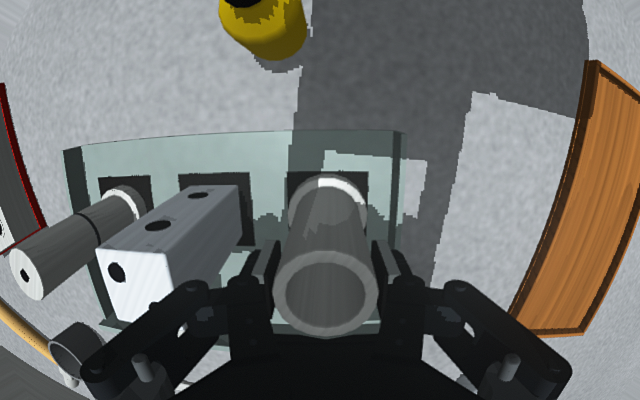

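```bash
python3 -m crank '[{"delta_rot":[0,0,0],"linear":[0,-1,0],"gripper":-1},{"delta_rot":[0,0,0],"linear":[0,-3,0],"gripper":-1},{"delta_rot":[0,0,0],"linear":[0,-4,0],"gripper":-1},{"delta_rot":[0,0,0],"linear":[0,-4,0],"gripper":-1},{"delta_rot":[0,0,0],"linear":[0,-3,0],"gripper":-1},{"delta_rot":[0,0,0],"linear":[-0.3,0,1.3],"gripper":-1},{"delta_rot":[0,0,0],"linear":[-0.75,0,3],"gripper":-1},{"delta_rot":[0,0,0],"linear":[-1,0,4.2],"gripper":-1},{"delta_rot":[0,0,0],"linear":[-1,0,4.2],"gripper":-1},{"delta_rot":[0,0,0],"linear":[-1,0,4.2],"gripper":-1},{"delta_rot":[0,0,0],"linear":[-1,0,4.2],"gripper":-1},{"delta_rot":[0,0,0],"linear":[-1,0,4.2],"gripper":-1},{"delta_rot":[0,0,0],"linear":[-0.6,0,2.4],"gripper":-1},{"delta_rot":[0,0,0],"linear":[-0.3,0,1.2],"gripper":-1},{"delta_rot":[0,0,0],"linear":[0,0,0],"gripper":-1}]' 60
python3 -c "
from h import *
rel([443,345,77]);save('wrist','w4')"
```

```text
time_s: 6.18
eef_pos: [438.0, 344.1, 225.0]
ee_rot: [-1.572, 0.002, 0.061]
contact_force: [-0.0, 0.5, -4.7]
finger_gap: 45.3
t 6.17 tcp [438.  344.1 225. ] rot deg [-90.08   0.11   3.5 ] gap 45.3 F [-0.   0.5 -4.7]
need tool cm [ 0.53 14.8   0.08]
```

View pics/w4.png

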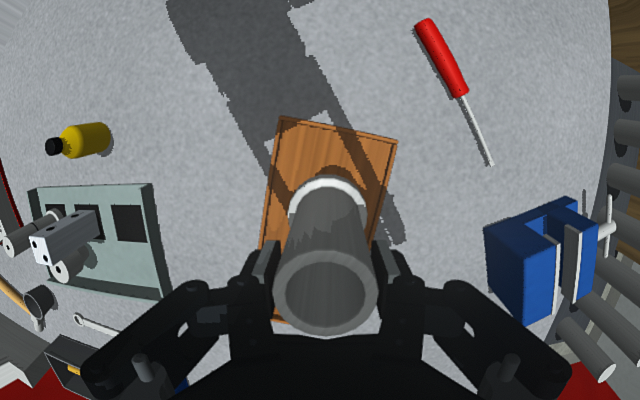

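```bash
python3 -m crank '[{"delta_rot":[0,0,0],"linear":[0.5,2,0],"gripper":-1},{"delta_rot":[0,0,0],"linear":[0,4,0],"gripper":-1},{"delta_rot":[0,0,0],"linear":[0,4,0],"gripper":-1},{"delta_rot":[0,0,0],"linear":[0,3,0],"gripper":-1},{"delta_rot":[0,0,0],"linear":[0,1.1,0],"gripper":-1},{"delta_rot":[0,0,0],"linear":[0,0.3,0],"gripper":-1},{"delta_rot":[0,0,0],"linear":[0,0.1,0],"gripper":-1},{"delta_rot":[0,0,0],"linear":[0,0.1,0],"gripper":-1},{"delta_rot":[0,0,0],"linear":[0,0,0],"gripper":-1}]'
python3 -c "
from h import *
rel([443,345,77])"
```

```text
time_s: 7.35
eef_pos: [444.5, 344.6, 81.0]
ee_rot: [-1.57, -0.001, 0.06]
contact_force: [0.0, 0.0, -4.5]
finger_gap: 45.1
t 7.35 tcp [444.5 344.6  81. ] rot deg [-8.997e+01 -6.000e-02  3.430e+00] gap 45.1 F [ 0.   0.  -4.5]
need tool cm [-0.15  0.4   0.05]
```

```bash
python3 -m crank '[{"delta_rot":[0,0,0],"linear":[0,0.15,0],"gripper":-1},{"delta_rot":[0,0,0],"linear":[0,0.1,0],"gripper":-1},{"delta_rot":[0,0,0],"linear":[0,0.1,0],"gripper":-1},{"delta_rot":[0,0,0],"linear":[0,0,0],"gripper":-1}]'
```

```text
time_s: 7.85
eef_pos: [444.3, 344.4, 77.0]
ee_rot: [-1.571, -0.0, 0.06]
contact_force: [-0.5, -0.3, -2.0]
finger_gap: 45.6
```

```bash
python3 -m crank '[{"delta_rot":[0,0,0],"linear":[0,0.05,0],"gripper":-1},{"delta_rot":[0,0,0],"linear":[0,0,0],"gripper":0.6},{"delta_rot":[0,0,0],"linear":[0,0,0],"gripper":0.6},{"delta_rot":[0,0,0],"linear":[0,0,0],"gripper":0.6},{"delta_rot":[0,0,0],"linear":[0,-2,0],"gripper":0.6},{"delta_rot":[0,0,0],"linear":[0,-4,0],"gripper":0.6},{"delta_rot":[0,0,0],"linear":[0,-5,0],"gripper":0.6},{"delta_rot":[0,0,0],"linear":[0,-4,0],"gripper":0.6},{"delta_rot":[0,0,0],"linear":[0,0,0],"gripper":0.6}]'
python3 -c "
from h import *
rel([532,-24.5,230]);save('wrist','w5')"
```

```text
time_s: 8.98
eef_pos: [446.4, 345.7, 230.0]
ee_rot: [-1.567, -0.007, 0.06]
contact_force: [0.1, -0.2, -0.4]
finger_gap: 68.9
t 8.97 tcp [446.4 345.7 230. ] rot deg [-89.81  -0.38   3.42] gap 68.9 F [ 0.1 -0.2 -0.4]
need tool cm [  6.34  -0.09 -37.47]
```

View pics/w5.png

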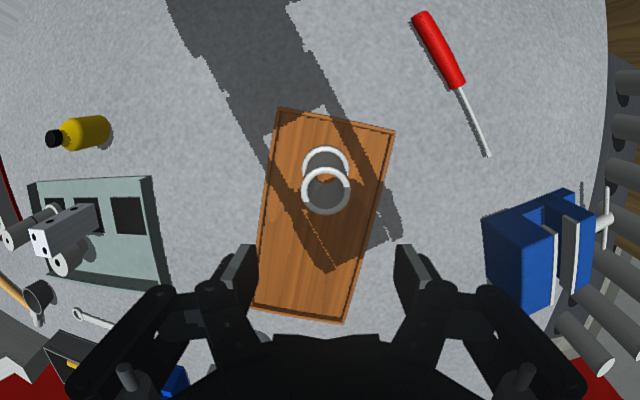

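```bash
python3 -m crank '[{"delta_rot":[0,0,0],"linear":[0.4,0,-2.2],"gripper":0.6},{"delta_rot":[0,0,0],"linear":[0.8,0,-4.7],"gripper":0.6},{"delta_rot":[0,0,0],"linear":[0.8,0,-4.7],"gripper":0.6},{"delta_rot":[0,0,0],"linear":[0.8,0,-4.7],"gripper":0.6},{"delta_rot":[0,0,0],"linear":[0.8,0,-4.7],"gripper":0.6},{"delta_rot":[0,0,0],"linear":[0.8,0,-4.7],"gripper":0.6},{"delta_rot":[0,0,0],"linear":[0.8,0,-4.7],"gripper":0.6},{"delta_rot":[0,0,0],"linear":[0.8,0,-4.7],"gripper":0.6},{"delta_rot":[0,0,0],"linear":[0.4,0,-2.4],"gripper":0.6},{"delta_rot":[0,0,0],"linear":[0,0,0],"gripper":0.6},{"delta_rot":[0,0,0],"linear":[0,0,0],"gripper":0.6}]'
python3 - <<'E'
from h import *
rel([532,-24.5,230])
st=read_state(); im=save('wrist','w6')
for n,X in dict(pillar=[537.3,-108.5,126],block=[531.9,-24.5,121],core=[585.7,-50.9,76],seat=[516,-340,54]).items():
    p=w2p('wrist',X,st); print(n,p.round(1)); cv2.circle(im,tuple(int(v) for v in p.round()),3,(0,0,255),1)
cv2.imwrite('pics/w6.png',im)
E
```

```text
time_s: 10.4
eef_pos: [529.4, -25.4, 225.1]
ee_rot: [-1.57, 0.002, 0.059]
contact_force: [-0.2, 0.1, -0.6]
finger_gap: 68.1
t 10.4 tcp [529.4 -25.4 225.1] rot deg [-89.94   0.14   3.41] gap 68.1 F [-0.2  0.1 -0.6]
need tool cm [ 0.27 -0.49  0.07]
pillar [225.1 204. ]
block [324.8 201.9]
core [296.  237.9]
seat [ 81.4 160.7]
```

View pics/w6.png

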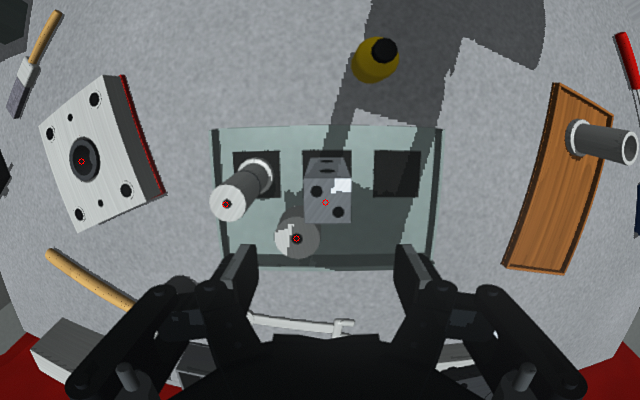

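```bash
python3 -m crank '[{"delta_rot":[0,0,0],"linear":[0.2,0,0.1],"gripper":0.6},{"delta_rot":[0,0,0],"linear":[0,2,0],"gripper":0.6},{"delta_rot":[0,0,0],"linear":[0,4,0],"gripper":0.6},{"delta_rot":[0,0,0],"linear":[0,4,0],"gripper":0.6},{"delta_rot":[0,0,0],"linear":[0,3.5,0],"gripper":0.6},{"delta_rot":[0,0,0],"linear":[0,1.4,0],"gripper":0.6},{"delta_rot":[0,0,0],"linear":[0,0,0],"gripper":0.6},{"delta_rot":[0,0,0],"linear":[0,0,0],"gripper":0.6}]'
python3 -c "
from h import *
rel([532,-24.5,77]); save('wrist','w7')"
```

```text
time_s: 11.45
eef_pos: [533.5, -25.1, 78.6]
ee_rot: [-1.571, -0.002, 0.06]
contact_force: [1.0, -0.2, -0.8]
finger_gap: 68.0
t 11.45 tcp [533.5 -25.1  78.6] rot deg [-90.04  -0.13   3.44] gap 68.0 F [ 1.  -0.2 -0.8]
need tool cm [-0.15  0.16  0.06]
```

View pics/w7.png

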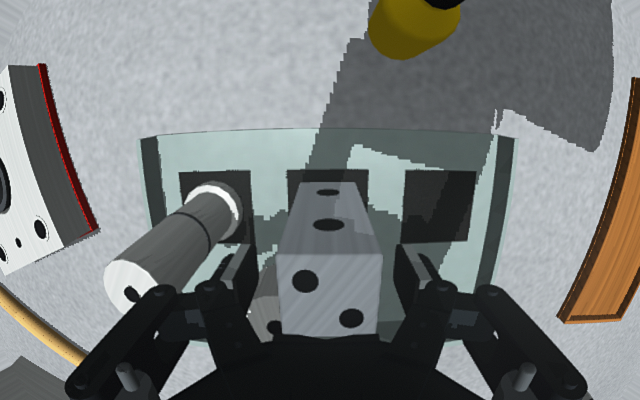

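```bash
python3 -m crank '[{"delta_rot":[0,0,0],"linear":[-0.1,0,0.1],"gripper":-1},{"delta_rot":[0,0,0],"linear":[0,0,0],"gripper":-1},{"delta_rot":[0,0,0],"linear":[0,0,0],"gripper":-1},{"delta_rot":[0,0,0],"linear":[0,0,0],"gripper":-1},{"delta_rot":[0,0,0],"linear":[0,0,0],"gripper":-1},{"delta_rot":[0,0,0],"linear":[0,0,0],"gripper":-1}]' 60
python3 -c "
from h import *
rel([532,-24.5,77])"
python3 -m crank '[{"delta_rot":[0,0,0],"linear":[0,-1,0],"gripper":-1},{"delta_rot":[0,0,0],"linear":[0,-3,0],"gripper":-1},{"delta_rot":[0,0,0],"linear":[0,-4,0],"gripper":-1},{"delta_rot":[0,0,0],"linear":[0,-4,0],"gripper":-1},{"delta_rot":[0,0,0],"linear":[0,-3,0],"gripper":-1},{"delta_rot":[0,0,0],"linear":[0,0,0],"gripper":-1},{"delta_rot":[0,0,0],"linear":[0,0,0],"gripper":-1}]'
python3 -c "
from h import *
d=rel([523,334,227])"
```

```text
time_s: 12.25
eef_pos: [531.9, -24.1, 78.3]
ee_rot: [-1.571, -0.002, 0.06]
contact_force: [-1.4, 2.4, 5.2]
finger_gap: 39.5
t 12.25 tcp [531.9 -24.1  78.3] rot deg [-9.001e+01 -9.000e-02  3.410e+00] gap 39.5 F [-1.4  2.4  5.2]
need tool cm [ 0.01  0.13 -0.04]
time_s: 13.12
eef_pos: [530.1, -23.9, 226.1]
ee_rot: [-1.57, 0.002, 0.06]
contact_force: [-0.7, 0.2, -4.1]
finger_gap: 39.3
t 13.12 tcp [530.1 -23.9 226.1] rot deg [-89.98   0.12   3.42] gap 39.3 F [-0.7  0.2 -4.1]
need tool cm [ 1.42 -0.08 35.77]
```

```bash
python3 -m crank '[{"delta_rot":[0,0,0],"linear":[0.05,0,1.3],"gripper":-1},{"delta_rot":[0,0,0],"linear":[0.1,0,3],"gripper":-1},{"delta_rot":[0,0,0],"linear":[0.2,0,4.6],"gripper":-1},{"delta_rot":[0,0,0],"linear":[0.2,0,4.6],"gripper":-1},{"delta_rot":[0,0,0],"linear":[0.2,0,4.6],"gripper":-1},{"delta_rot":[0,0,0],"linear":[0.2,0,4.6],"gripper":-1},{"delta_rot":[0,0,0],"linear":[0.2,0,4.6],"gripper":-1},{"delta_rot":[0,0,0],"linear":[0.2,0,4.6],"gripper":-1},{"delta_rot":[0,0,0],"linear":[0.05,0,2.6],"gripper":-1},{"delta_rot":[0,0,0],"linear":[0.05,0,1.2],"gripper":-1},{"delta_rot":[0,0,0],"linear":[0,0,0],"gripper":-1},{"delta_rot":[0,0,0],"linear":[0,2,0],"gripper":-1},{"delta_rot":[0,0,0],"linear":[0,4,0],"gripper":-1},{"delta_rot":[0,0,0],"linear":[0,4,0],"gripper":-1},{"delta_rot":[0,0,0],"linear":[0,3,0],"gripper":-1},{"delta_rot":[0,0,0],"linear":[0,1,0],"gripper":-1},{"delta_rot":[0,0,0],"linear":[0,0.3,0],"gripper":-1},{"delta_rot":[0,0,0],"linear":[0,0.1,0],"gripper":-1},{"delta_rot":[0,0,0],"linear":[0,0,0],"gripper":-1}]'
python3 -c "
from h import *
rel([523,334,77.3]);save('wrist','w8')"
```

```text
time_s: 15.5
eef_pos: [525.3, 333.5, 84.5]
ee_rot: [-1.57, -0.002, 0.06]
contact_force: [0.2, 0.7, -3.6]
finger_gap: 39.8
t 15.5 tcp [525.3 333.5  84.5] rot deg [-89.96  -0.11   3.42] gap 39.8 F [ 0.2  0.7 -3.6]
need tool cm [-0.23  0.72  0.07]
```

View pics/w8.png

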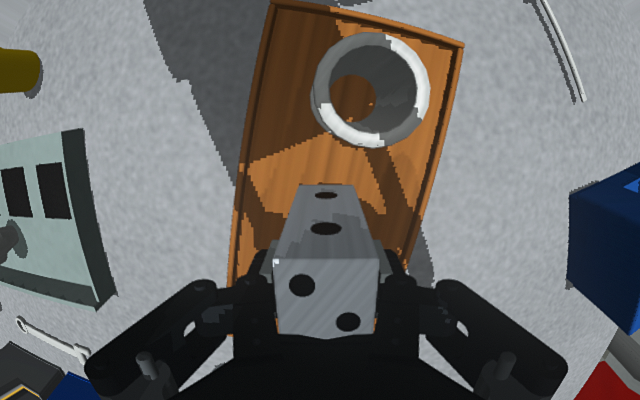

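```bash
python3 -m crank '[{"delta_rot":[0,0,0],"linear":[0,0.4,0],"gripper":-1},{"delta_rot":[0,0,0],"linear":[0,0.15,0],"gripper":-1},{"delta_rot":[0,0,0],"linear":[0,0.1,0],"gripper":-1},{"delta_rot":[0,0,0],"linear":[0,0.05,0],"gripper":-1},{"delta_rot":[0,0,0],"linear":[0,0,0],"gripper":-1}]'
```

```text
time_s: 16.18
eef_pos: [524.4, 333.1, 77.3]
ee_rot: [-1.571, -0.0, 0.06]
contact_force: [-2.9, -1.4, 6.9]
finger_gap: 39.3
```

```bash
python3 -m crank '[{"delta_rot":[0,0,0],"linear":[0,0,0],"gripper":0.6},{"delta_rot":[0,0,0],"linear":[0,0,0],"gripper":0.6},{"delta_rot":[0,0,0],"linear":[0,0,0],"gripper":0.6},{"delta_rot":[0,0,0],"linear":[0,-2,0],"gripper":0.6},{"delta_rot":[0,0,0],"linear":[0,-4,0],"gripper":0.6},{"delta_rot":[0,0,0],"linear":[0,-5,0],"gripper":0.6},{"delta_rot":[0,0,0],"linear":[0,-4,0],"gripper":0.6},{"delta_rot":[0,0,0],"linear":[0,0,0],"gripper":0.6}]'
python3 -c "
from h import *
rel([537.3,-108.5,230])"
```

```text
time_s: 17.18
eef_pos: [526.9, 334.4, 230.3]
ee_rot: [-1.568, -0.007, 0.06]
contact_force: [0.3, 0.3, 0.3]
finger_gap: 68.2
t 17.18 tcp [526.9 334.4 230.3] rot deg [-89.83  -0.41   3.42] gap 68.2 F [0.3 0.3 0.3]
need tool cm [ -1.6   -0.11 -44.27]
```

```bash
python3 -m crank '[{"delta_rot":[0,0,0],"linear":[-0.1,0,-2.3],"gripper":0.6},{"delta_rot":[0,0,0],"linear":[-0.2,0,-5],"gripper":0.6},{"delta_rot":[0,0,0],"linear":[-0.2,0,-5],"gripper":0.6},{"delta_rot":[0,0,0],"linear":[-0.2,0,-5],"gripper":0.6},{"delta_rot":[0,0,0],"linear":[-0.2,0,-5],"gripper":0.6},{"delta_rot":[0,0,0],"linear":[-0.2,0,-5],"gripper":0.6},{"delta_rot":[0,0,0],"linear":[-0.2,0,-5],"gripper":0.6},{"delta_rot":[0,0,0],"linear":[-0.2,0,-5],"gripper":0.6},{"delta_rot":[0,0,0],"linear":[-0.1,0,-5],"gripper":0.6},{"delta_rot":[0,0,0],"linear":[0,0,-2],"gripper":0.6},{"delta_rot":[0,0,0],"linear":[0,0,0],"gripper":0.6},{"delta_rot":[0,0,0],"linear":[0,0,0],"gripper":0.6}]'
python3 - <<'E'
from h import *
rel([537.3,-108.5,230])
st=read_state(); im=save('wrist','w9')
for n,X in dict(pillar=[537.3,-108.5,126],core=[585.7,-50.9,76],seat=[516,-340,54]).items():
    p=w2p('wrist',X,st); print(n,p.round(1)); cv2.circle(im,tuple(int(v) for v in p.round()),3,(0,0,255),1)
cv2.imwrite('pics/w9.png',im)
E
```

```text
time_s: 18.68
eef_pos: [534.1, -109.0, 225.6]
ee_rot: [-1.57, 0.002, 0.06]
contact_force: [-0.0, -0.7, -0.2]
finger_gap: 68.3
t 18.68 tcp [ 534.1 -109.   225.6] rot deg [-89.93   0.09   3.43] gap 68.3 F [-0.  -0.7 -0.2]
need tool cm [ 0.33 -0.44  0.04]
pillar [324.3 204.2]
core [377.2 237.5]
seat [129.  156.8]
```

View pics/w9.png

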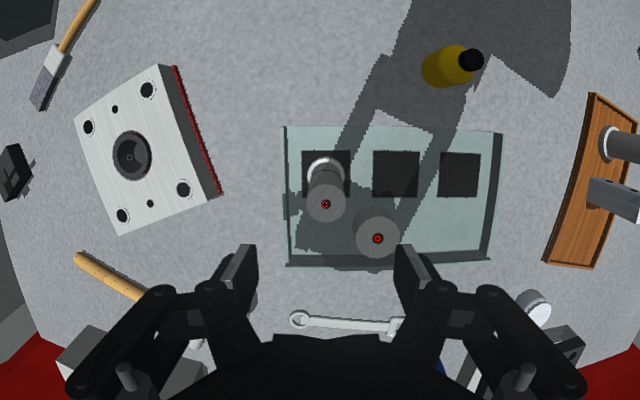

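```bash
python3 -m crank '[{"delta_rot":[0,0,0],"linear":[0.2,0,0.1],"gripper":0.6},{"delta_rot":[0,0,0],"linear":[0,2,0],"gripper":0.6},{"delta_rot":[0,0,0],"linear":[0,4,0],"gripper":0.6},{"delta_rot":[0,0,0],"linear":[0,4,0],"gripper":0.6},{"delta_rot":[0,0,0],"linear":[0,3.5,0],"gripper":0.6},{"delta_rot":[0,0,0],"linear":[0,1.3,0],"gripper":0.6},{"delta_rot":[0,0,0],"linear":[-0.1,0,0],"gripper":0.6},{"delta_rot":[0,0,0],"linear":[0,0,0],"gripper":0.6}]'
python3 -c "
from h import *
rel([537.3,-108.5,79]); save('wrist','w10')"
```

```text
time_s: 19.73
eef_pos: [536.9, -109.1, 79.6]
ee_rot: [-1.572, -0.002, 0.06]
contact_force: [0.3, 1.2, -0.7]
finger_gap: 68.0
t 19.73 tcp [ 536.9 -109.1   79.6] rot deg [-90.05  -0.12   3.44] gap 68.0 F [ 0.3  1.2 -0.7]
need tool cm [0.04 0.06 0.06]
```

View pics/w10.png

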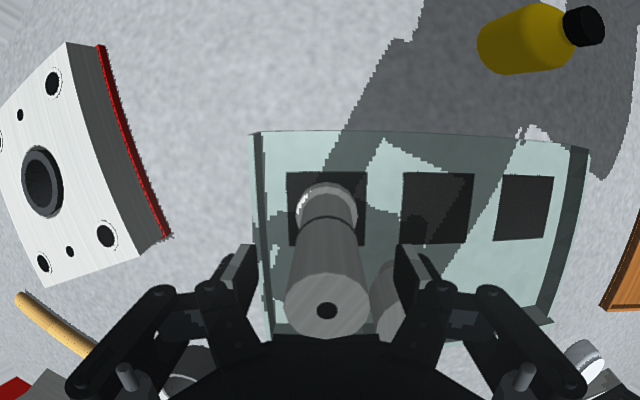

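```bash
python3 -m crank '[{"delta_rot":[0,0,0],"linear":[0,0,0.06],"gripper":-1},{"delta_rot":[0,0,0],"linear":[0,0,0],"gripper":-1},{"delta_rot":[0,0,0],"linear":[0,0,0],"gripper":-1},{"delta_rot":[0,0,0],"linear":[0,0,0],"gripper":-1},{"delta_rot":[0,0,0],"linear":[0,0,0],"gripper":-1},{"delta_rot":[0,0,0],"linear":[0,0,0],"gripper":-1},{"delta_rot":[0,0,0],"linear":[0,0,0],"gripper":-1}]' 70
python3 -c "
from h import *
rel([537.3,-108.5,79])"
python3 -m crank '[{"delta_rot":[0,0,0],"linear":[0,-1,0],"gripper":-1},{"delta_rot":[0,0,0],"linear":[0,-3,0],"gripper":-1},{"delta_rot":[0,0,0],"linear":[0,-4,0],"gripper":-1},{"delta_rot":[0,0,0],"linear":[0,-4,0],"gripper":-1},{"delta_rot":[0,0,0],"linear":[0,-3,0],"gripper":-1},{"delta_rot":[0,0,0],"linear":[0,0,0],"gripper":-1},{"delta_rot":[0,0,0],"linear":[0,0,0],"gripper":-1}]'
python3 -c "
from h import *
d=rel([602,322,227])"
```

```text
time_s: 20.65
eef_pos: [536.3, -108.7, 79.3]
ee_rot: [-1.572, -0.001, 0.06]
contact_force: [-0.5, 0.6, 7.0]
finger_gap: 32.7
t 20.65 tcp [ 536.3 -108.7   79.3] rot deg [-9.004e+01 -7.000e-02  3.410e+00] gap 32.7 F [-0.5  0.6  7. ]
need tool cm [0.1  0.03 0.01]
time_s: 21.52
eef_pos: [534.6, -108.0, 227.0]
ee_rot: [-1.57, 0.002, 0.06]
contact_force: [0.2, -0.6, -5.5]
finger_gap: 32.8
t 21.52 tcp [ 534.6 -108.   227. ] rot deg [-89.95   0.13   3.42] gap 32.8 F [ 0.2 -0.6 -5.5]
need tool cm [9.290e+00 1.000e-02 4.252e+01]
```

```bash
python3 -m crank '[{"delta_rot":[0,0,0],"linear":[0.3,0,1.4],"gripper":-1},{"delta_rot":[0,0,0],"linear":[0.6,0,2.8],"gripper":-1},{"delta_rot":[0,0,0],"linear":[1,0,4.6],"gripper":-1},{"delta_rot":[0,0,0],"linear":[1,0,4.6],"gripper":-1},{"delta_rot":[0,0,0],"linear":[1,0,4.6],"gripper":-1},{"delta_rot":[0,0,0],"linear":[1,0,4.6],"gripper":-1},{"delta_rot":[0,0,0],"linear":[1,0,4.6],"gripper":-1},{"delta_rot":[0,0,0],"linear":[1,0,4.6],"gripper":-1},{"delta_rot":[0,0,0],"linear":[1,0,4.6],"gripper":-1},{"delta_rot":[0,0,0],"linear":[1,0,4],"gripper":-1},{"delta_rot":[0,0,0],"linear":[0.2,0,1.4],"gripper":-1},{"delta_rot":[0,0,0],"linear":[0.1,0,0.6],"gripper":-1},{"delta_rot":[0,0,0],"linear":[0,0,0],"gripper":-1},{"delta_rot":[0,0,0],"linear":[0,2,0],"gripper":-1},{"delta_rot":[0,0,0],"linear":[0,4,0],"gripper":-1},{"delta_rot":[0,0,0],"linear":[0,4,0],"gripper":-1},{"delta_rot":[0,0,0],"linear":[0,3,0],"gripper":-1},{"delta_rot":[0,0,0],"linear":[0,1,0],"gripper":-1},{"delta_rot":[0,0,0],"linear":[0,0.3,0],"gripper":-1},{"delta_rot":[0,0,0],"linear":[0,0,0],"gripper":-1}]'
python3 -c "
from h import *
rel([602,322,78.3]);save('wrist','w11')"
```

```text
time_s: 24.02
eef_pos: [603.4, 320.4, 86.6]
ee_rot: [-1.57, -0.002, 0.059]
contact_force: [0.2, 0.3, -4.8]
finger_gap: 31.9
t 24.02 tcp [603.4 320.4  86.6] rot deg [-89.97  -0.12   3.4 ] gap 31.9 F [ 0.2  0.3 -4.8]
need tool cm [-0.13  0.83  0.17]
```

View pics/w11.png

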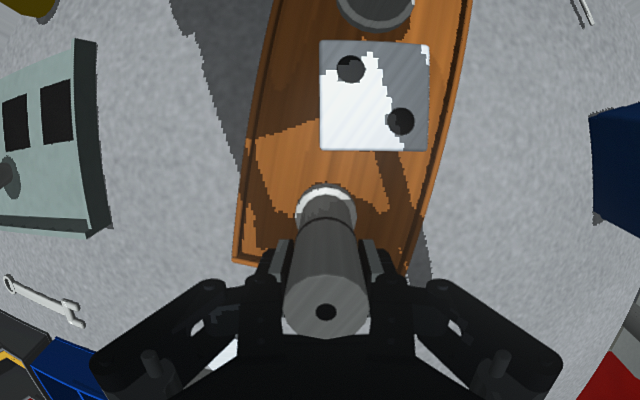

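```bash
python3 -m crank '[{"delta_rot":[0,0,0],"linear":[0,0.5,0],"gripper":-1},{"delta_rot":[0,0,0],"linear":[0,0.15,0],"gripper":-1},{"delta_rot":[0,0,0],"linear":[0,0.1,0],"gripper":-1},{"delta_rot":[0,0,0],"linear":[0,0.05,0],"gripper":-1},{"delta_rot":[0,0,0],"linear":[0,0,0],"gripper":-1}]'
```

```text
time_s: 24.7
eef_pos: [602.5, 320.4, 78.4]
ee_rot: [-1.571, -0.001, 0.06]
contact_force: [-2.5, -1.5, 5.5]
finger_gap: 33.0
```

```bash
python3 -m crank '[{"delta_rot":[0,0,0],"linear":[0,0,0],"gripper":0.4},{"delta_rot":[0,0,0],"linear":[0,0,0],"gripper":0.4},{"delta_rot":[0,0,0],"linear":[0,0,0],"gripper":0.6},{"delta_rot":[0,0,0],"linear":[0,-2,0],"gripper":0.6},{"delta_rot":[0,0,0],"linear":[0,-4,0],"gripper":0.6},{"delta_rot":[0,0,0],"linear":[0,-5,0],"gripper":0.6},{"delta_rot":[0,0,0],"linear":[0,-4,0],"gripper":0.6},{"delta_rot":[0,0,0],"linear":[0,0,0],"gripper":0.6}]'
python3 -c "
from h import *
rel([585.7,-50.9,230]); save('wrist','w12');save('top','t12')"
```

```text
time_s: 25.7
eef_pos: [605.2, 321.6, 233.5]
ee_rot: [-1.568, -0.009, 0.06]
contact_force: [-0.5, 0.3, 1.1]
finger_gap: 68.4
t 25.7 tcp [605.2 321.6 233.5] rot deg [-89.82  -0.54   3.43] gap 68.4 F [-0.5  0.3  1.1]
need tool cm [ -4.17   0.2  -37.07]
```

View pics/w12.png

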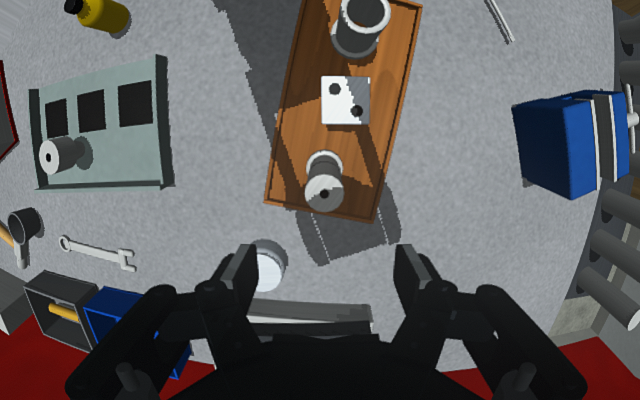

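View pics/t12.png

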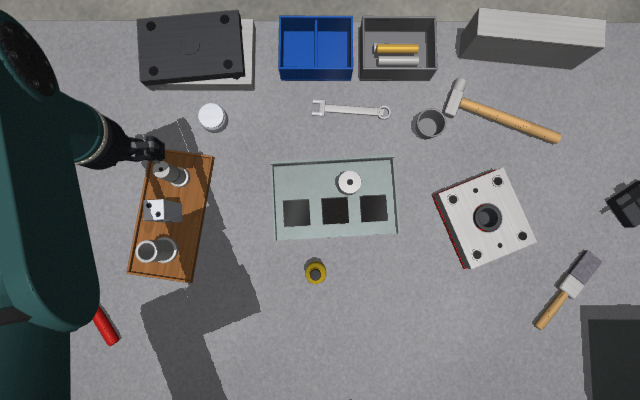

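```bash
python3 -m crank '[{"delta_rot":[0,0,0],"linear":[-0.2,0,-2.2],"gripper":0.6},{"delta_rot":[0,0,0],"linear":[-0.5,0,-4.6],"gripper":0.6},{"delta_rot":[0,0,0],"linear":[-0.5,0,-4.6],"gripper":0.6},{"delta_rot":[0,0,0],"linear":[-0.5,0,-4.6],"gripper":0.6},{"delta_rot":[0,0,0],"linear":[-0.5,0,-4.6],"gripper":0.6},{"delta_rot":[0,0,0],"linear":[-0.5,0,-4.6],"gripper":0.6},{"delta_rot":[0,0,0],"linear":[-0.5,0,-4.6],"gripper":0.6},{"delta_rot":[0,0,0],"linear":[-0.5,0,-4.6],"gripper":0.6},{"delta_rot":[0,0,0],"linear":[-0.3,0,-2.6],"gripper":0.6},{"delta_rot":[0,0,0],"linear":[0,0,0],"gripper":0.6},{"delta_rot":[0,0,0],"linear":[0,0,0],"gripper":0.6},{"delta_rot":[0,0,0],"linear":[0,0,0],"gripper":0.6}]'
python3 - <<'E'
from h import *
rel([585.7,-50.9,230])
st=read_state(); im=save('wrist','w13'); print(st['ee_rot'])
for n,X in dict(core=[585.7,-50.9,76],seat=[516,-340,54]).items():
    p=w2p('wrist',X,st); print(n,p.round(1))
crop(im,'w13c',(250,180,420,300),4); crop(im,'w13s',(60,80,220,200),4)
E
```

```text
time_s: 27.3
eef_pos: [584.1, -50.5, 226.9]
ee_rot: [-1.57, 0.001, 0.061]
contact_force: [0.3, 0.7, 0.1]
finger_gap: 68.3
t 27.3 tcp [584.1 -50.5 226.9] rot deg [-8.998e+01  5.000e-02  3.480e+00] gap 68.3 F [0.3 0.7 0.1]
need tool cm [ 0.16 -0.31 -0.05]
[-1.57039681e+00  8.70455162e-04  6.06581614e-02]
core [323.6 186.8]
seat [ 93.3 116.6]
```

View pics/w13c.png

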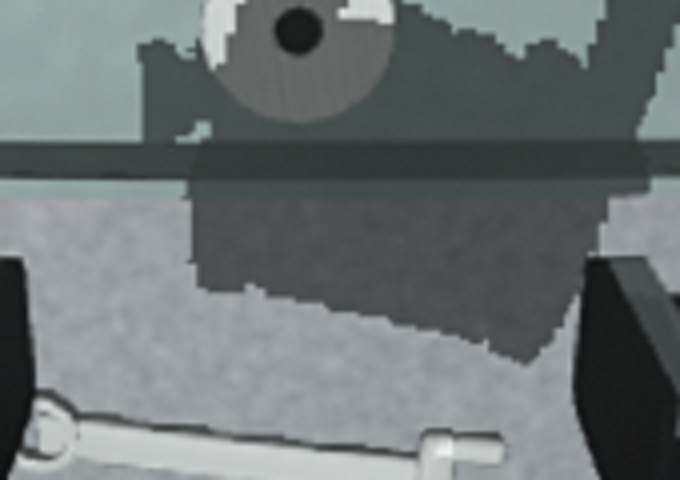

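View pics/w13s.png

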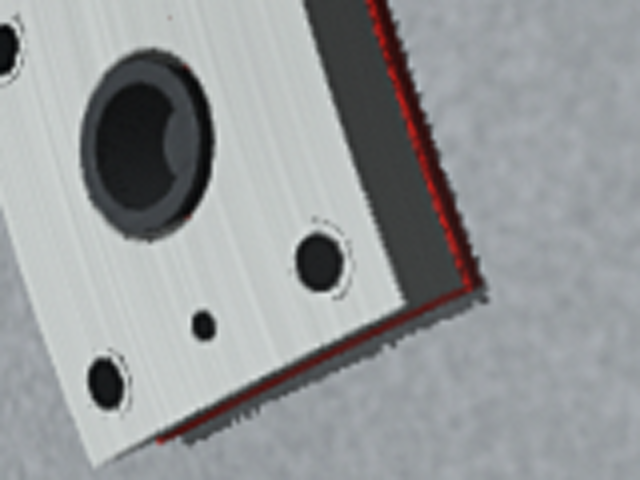

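```bash
python3 - <<'E'
from h import *
st=read_state(); print('core by wrist',p2w('wrist',(324.8,187.8),76,st))
E
python3 -m crank '[{"delta_rot":[0,0,0],"linear":[-0.6,0,-2],"gripper":0.6},{"delta_rot":[0,0,0],"linear":[-1.3,0,-4.3],"gripper":0.6},{"delta_rot":[0,0,0],"linear":[-1.3,0,-4.3],"gripper":0.6},{"delta_rot":[0,0,0],"linear":[-1.3,0,-4.3],"gripper":0.6},{"delta_rot":[0,0,0],"linear":[-1.3,0.7,-4.3],"gripper":0.6},{"delta_rot":[0,0,0],"linear":[-1.3,0.7,-4.3],"gripper":0.6},{"delta_rot":[0,0,0],"linear":[-1.1,0.7,-3.8],"gripper":0.6},{"delta_rot":[0,0,0],"linear":[-0.3,0.1,-1.2],"gripper":0.6},{"delta_rot":[0,0,0],"linear":[0,0,0],"gripper":0.6},{"delta_rot":[0,0,0],"linear":[0,0,0],"gripper":0.6},{"delta_rot":[0,0,0],"linear":[0,0,0],"gripper":0.6}]'
python3 - <<'E'
from h import *
rel([516,-340.5,205])
st=read_state(); im=save('wrist','w14'); print(st['ee_rot'],w2p('wrist',[516.3,-340.5,54],st))
crop(im,'w14s',(240,120,400,240),5)
E
```

```text
core by wrist [586.91659478 -49.65119995  76.        ]
time_s: 28.72
eef_pos: [517.1, -339.7, 205.6]
ee_rot: [-1.571, -0.0, 0.061]
contact_force: [-0.9, -0.5, 0.2]
finger_gap: 68.5
t 28.73 tcp [ 517.1 -339.7  205.6] rot deg [-9.00e+01 -1.00e-02  3.51e+00] gap 68.5 F [-0.9 -0.5  0.2]
need tool cm [-0.11  0.06 -0.07]
[-1.57079702e+00 -2.33737279e-04  6.12804381e-02] [323.41701265 184.05200352]
```

View pics/w14s.png

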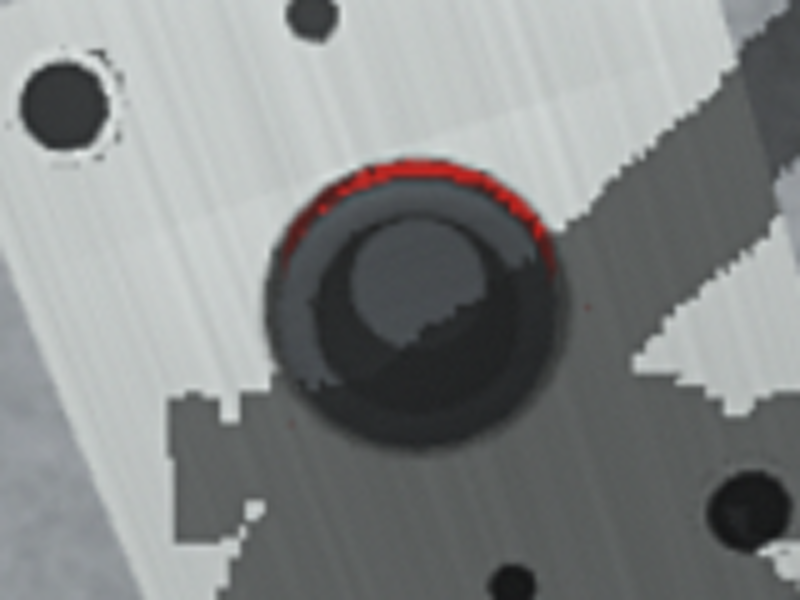

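Run:
```python
from h import *
im=cv2.imread('pics/w14_raw.png')[140:225,280:370].astype(float)
im=np.clip((im/255)**0.5*255,0,255).astype(np.uint8)
crop(im,'w14g',None,8)
```

```text
(no output)
```

View pics/w14g.png

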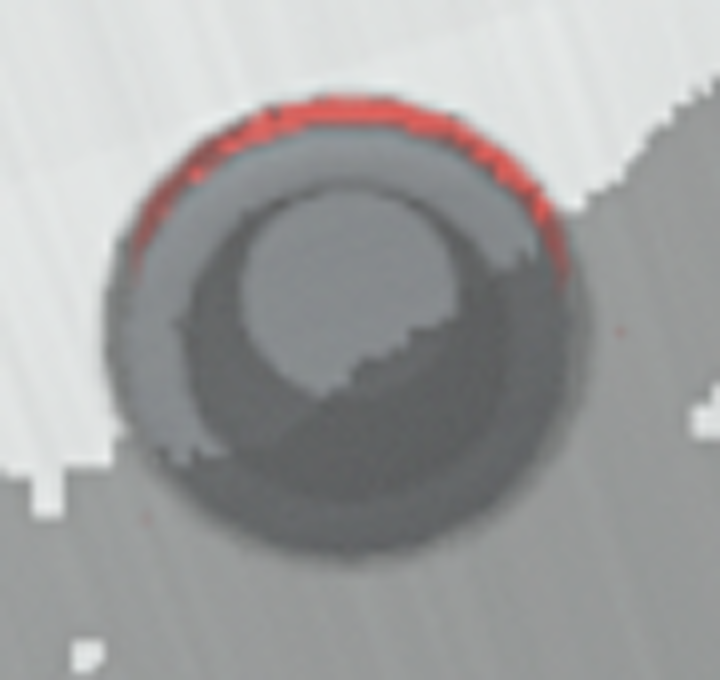

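Run:
```python
from h import *
print('seat by wrist',p2w('wrist',(322.7,182.4),54)); print(read_state()['eef_pos'])
im=cv2.imread('pics/w13_raw.png')[150:225,280:370]
crop(im,'w13g',None,8)
```

```text
seat by wrist [ 514.66463064 -341.42972033   54.        ]
[ 517.06058168 -339.81351374  205.63690032]
```

View pics/w13g.png

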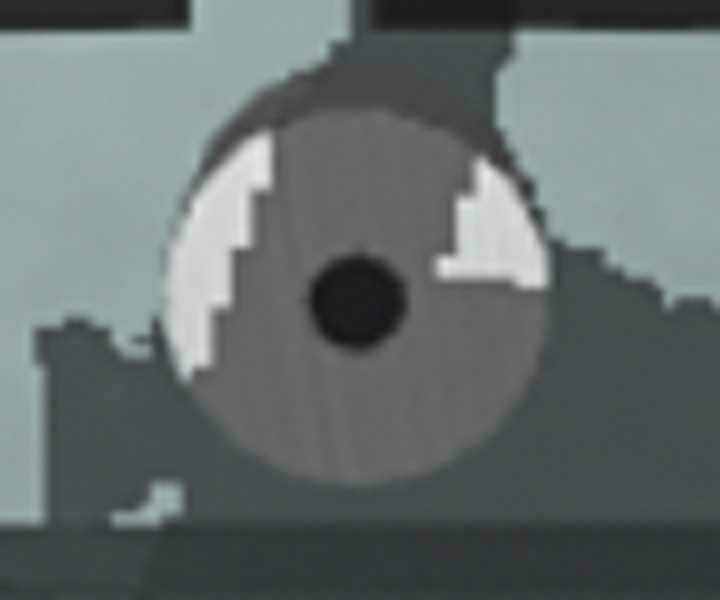

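Run:
```python
from h import *
for i in range(5):
    st=read_state(); im=snapshot('wrist'); print(st['eef_pos'].round(2),st['ee_rot'].round(4), p2w('wrist',(322.7,182.4),54,st).round(2))
rel([586.3,-50.2,205])
```

```text
[ 517.06 -339.81  205.64] [-1.5709e+00 -2.0000e-04  6.1200e-02] [ 514.66 -341.43   54.  ]
[ 517.03 -340.    205.62] [-1.571e+00 -2.000e-04  6.110e-02] [ 514.64 -341.63   54.  ]
[ 517.   -340.19  205.58] [-1.571e+00 -2.000e-04  6.090e-02] [ 514.59 -341.82   54.  ]
[ 516.92 -340.34  205.53] [-1.571e+00 -1.000e-04  6.060e-02] [ 514.49 -341.97   54.  ]
[ 516.9  -340.48  205.49] [-1.571e+00 -1.000e-04  6.050e-02] [ 514.46 -342.11   54.  ]
t 29.02 tcp [ 516.8 -340.6  205.4] rot deg [-90.01  -0.     3.45] gap 68.1 F [-0.  -1.2  0.1]
need tool cm [ 8.69  0.04 28.57]
```

```bash
python3 -m crank '[{"delta_rot":[0,0,0],"linear":[0,0,0],"gripper":0.6},{"delta_rot":[0,0,0],"linear":[0,0,0],"gripper":0.6},{"delta_rot":[0,0,0],"linear":[0,0,0],"gripper":0.6}]'
cat >> h.py <<'E'
def circ(raw,box,name,k=8):
    im=cv2.imread(f'pics/{raw}_raw.png')[box[1]:box[3],box[0]:box[2]].astype(float)
    im=((im/255)**0.6*255).astype(np.uint8); crop(im,name,None,k)
E
python3 - <<'E'
from h import *
st=read_state(); save('wrist','w15'); print(st['eef_pos'],st['ee_rot'])
circ('w15',(280,140,370,225),'w15g')
E
```

```text
time_s: 29.4
eef_pos: [516.6, -341.0, 205.3]
ee_rot: [-1.571, 0.0, 0.06]
contact_force: [-0.2, -0.2, 0.4]
finger_gap: 68.3
[ 516.62448117 -340.98386015  205.31844833] [-1.57086345e+00  9.76063032e-05  5.96367450e-02]
```

View pics/w15g.png

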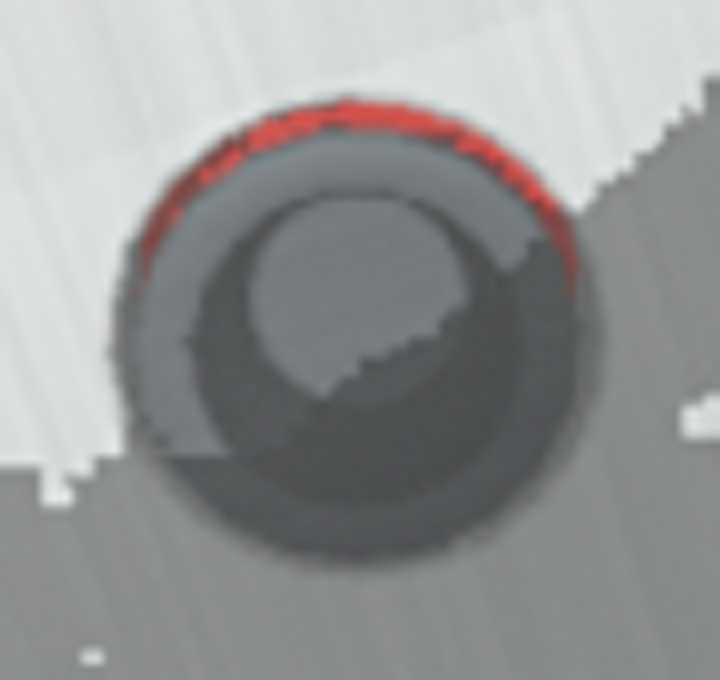

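```bash
python3 - <<'E'
from h import *
print('seat',p2w('wrist',(324.3,183.2),54)); rel([586.3,-50.2,227])
E
python3 -m crank '[{"delta_rot":[0,0,0],"linear":[0.6,-1,2],"gripper":0.6},{"delta_rot":[0,0,0],"linear":[1.3,-1.2,4.3],"gripper":0.6},{"delta_rot":[0,0,0],"linear":[1.3,0,4.3],"gripper":0.6},{"delta_rot":[0,0,0],"linear":[1.3,0,4.3],"gripper":0.6},{"delta_rot":[0,0,0],"linear":[1.3,0,4.3],"gripper":0.6},{"delta_rot":[0,0,0],"linear":[1.3,0,4.3],"gripper":0.6},{"delta_rot":[0,0,0],"linear":[1.2,0,3.9],"gripper":0.6},{"delta_rot":[0,0,0],"linear":[0.3,0,1.2],"gripper":0.6},{"delta_rot":[0,0,0],"linear":[0,0,0],"gripper":0.6},{"delta_rot":[0,0,0],"linear":[0,0,0],"gripper":0.6},{"delta_rot":[0,0,0],"linear":[0,0,0],"gripper":0.6},{"delta_rot":[0,0,0],"linear":[0,0,0],"gripper":0.6},{"delta_rot":[0,0,0],"linear":[0,0,0],"gripper":0.6},{"delta_rot":[0,0,0],"linear":[0,0,0],"gripper":0.6}]'
python3 - <<'E'
from h import *
st=read_state(); save('wrist','w16'); print(st['eef_pos'],st['ee_rot'])
rel([586.3,-50.2,227],st)
circ('w16',(280,140,370,225),'w16g')
E
```

```text
seat [ 514.82042575 -341.01120455   54.        ]
t 29.45 tcp [ 516.6 -341.   205.3] rot deg [-90.     0.     3.41] gap 68.2 F [-0.4  0.2  0.5]
need tool cm [ 8.69 -2.17 28.61]
time_s: 31.2
eef_pos: [585.4, -50.5, 227.3]
ee_rot: [-1.571, 0.0, 0.059]
contact_force: [-0.3, -0.4, 0.6]
finger_gap: 68.0
[585.39295045 -50.54004834 227.28880035] [-1.57085860e+00  1.06223860e-04  5.92774419e-02]
t 31.2 tcp [585.4 -50.5 227.3] rot deg [-9.0e+01  1.0e-02  3.4e+00] gap 68.0 F [-0.3 -0.4  0.6]
need tool cm [0.09 0.03 0.03]
```

View pics/w16g.png

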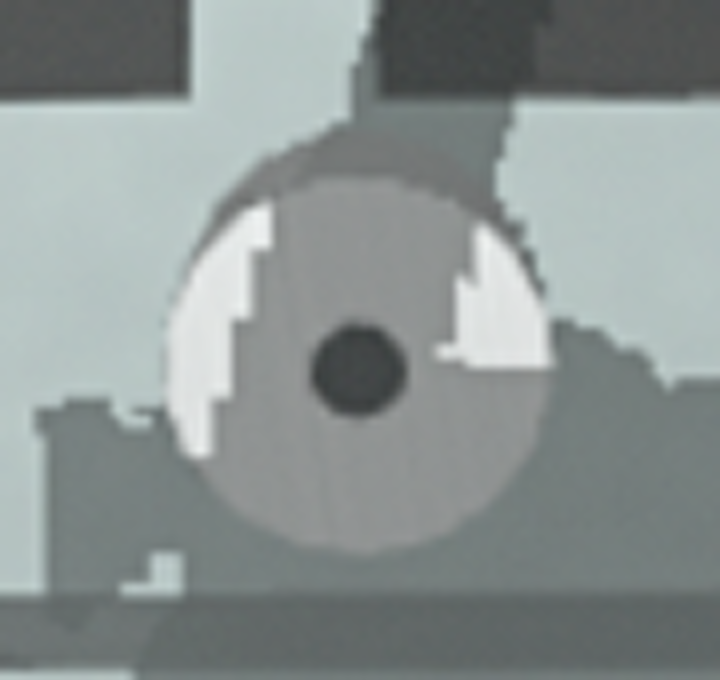

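Run:
```python
from h import *
c=p2w('wrist',(324.4,185.4),76); print('core',c, c-read_state()['eef_pos']); rel([c[0],c[1],44])
```

```text
core [585.82539004 -50.21001342  76.        ] [   0.39079631    0.21437066 -151.31291619]
t 31.25 tcp [585.4 -50.4 227.3] rot deg [-90.     0.     3.41] gap 68.1 F [0.3 0.7 0.5]
need tool cm [ 0.04 18.33  0.02]
```

```bash
python3 -m crank '[{"delta_rot":[0,0,0],"linear":[0,2,0],"gripper":0.6},{"delta_rot":[0,0,0],"linear":[0,4,0],"gripper":0.6},{"delta_rot":[0,0,0],"linear":[0,4,0],"gripper":0.6},{"delta_rot":[0,0,0],"linear":[0,4,0],"gripper":0.6},{"delta_rot":[0,0,0],"linear":[0,3,0],"gripper":0.6},{"delta_rot":[0,0,0],"linear":[0,1.3,0],"gripper":0.6},{"delta_rot":[0,0,0],"linear":[0,0,0],"gripper":0.6},{"delta_rot":[0,0,0],"linear":[0,0,0],"gripper":0.6},{"delta_rot":[0,0,0],"linear":[0,0,0],"gripper":0.6},{"delta_rot":[0,0,0],"linear":[0,0,0],"gripper":0.6}]'
python3 -c "
from h import *
rel([585.8,-50.2,44]); save('wrist','w17')"
```

```text
time_s: 32.5
eef_pos: [586.0, -50.4, 45.2]
ee_rot: [-1.571, -0.001, 0.06]
contact_force: [-0.4, -0.6, 0.5]
finger_gap: 68.2
t 32.5 tcp [586.  -50.4  45.2] rot deg [-9.003e+01 -8.000e-02  3.420e+00] gap 68.2 F [-0.4 -0.6  0.5]
need tool cm [-0.02  0.12  0.02]
```

View pics/w17.png

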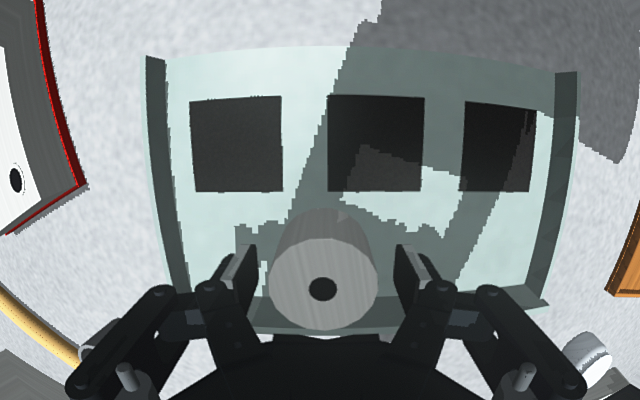

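```bash
python3 -m crank '[{"delta_rot":[0,0,0],"linear":[0,0,-0.05],"gripper":-1},{"delta_rot":[0,0,0],"linear":[0,0,0],"gripper":-1},{"delta_rot":[0,0,0],"linear":[0,0,0],"gripper":-1},{"delta_rot":[0,0,0],"linear":[0,0,0],"gripper":-1},{"delta_rot":[0,0,0],"linear":[0,0,0],"gripper":-1},{"delta_rot":[0,0,0],"linear":[0,0,0],"gripper":-1},{"delta_rot":[0,0,0],"linear":[0,0,0],"gripper":-1},{"delta_rot":[0,0,0],"linear":[0,0,0],"gripper":-1}]' 60
python3 -c "
from h import *
rel([585.8,-50.2,44]); save('wrist','w18')"
python3 -m crank '[{"delta_rot":[0,0,0],"linear":[0,-1,0],"gripper":-1},{"delta_rot":[0,0,0],"linear":[0,-3,0],"gripper":-1},{"delta_rot":[0,0,0],"linear":[0,-4,0],"gripper":-1},{"delta_rot":[0,0,0],"linear":[0,-4,0],"gripper":-1},{"delta_rot":[0,0,0],"linear":[0,-1,0],"gripper":-1},{"delta_rot":[0,0,0],"linear":[0,0,0],"gripper":-1},{"delta_rot":[0,0,0],"linear":[0,0,0],"gripper":-1},{"delta_rot":[0,0,0],"linear":[0,0,0],"gripper":-1}]'
python3 -c "
from h import *
rel([514.8,-341,170])"
```

```text
time_s: 33.55
eef_pos: [585.8, -51.0, 45.0]
ee_rot: [-1.571, -0.001, 0.06]
contact_force: [-1.7, -0.3, 6.0]
finger_gap: 46.3
t 33.55 tcp [585.8 -51.   45. ] rot deg [-9.003e+01 -4.000e-02  3.420e+00] gap 46.3 F [-1.7 -0.3  6. ]
need tool cm [0.01 0.1  0.08]
time_s: 34.6
eef_pos: [584.3, -50.6, 172.5]
ee_rot: [-1.57, 0.003, 0.06]
contact_force: [0.5, 0.0, -3.8]
finger_gap: 46.7
t 34.6 tcp [584.3 -50.6 172.5] rot deg [-89.96   0.18   3.42] gap 46.7 F [ 0.5  0.  -3.8]
need tool cm [ -8.67   0.26 -28.58]
```

View pics/w18.png

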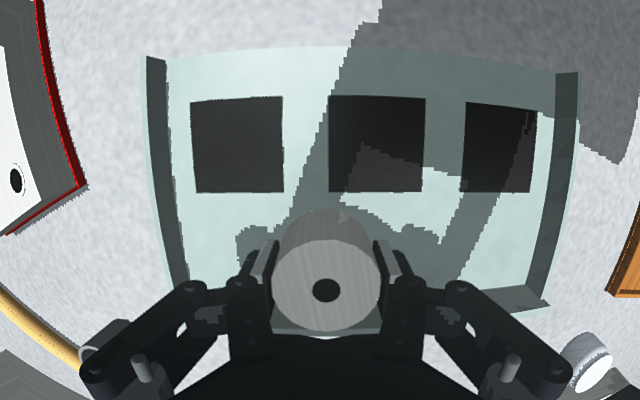

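Run:
```python
from h import *
st=dict(ee_rot=np.array([-np.pi/2,0,0]),eef_pos=np.zeros(3))
print(w2p('wrist',[0,0,31],st),w2p('wrist',[1,0,31],st),w2p('wrist',[0,1,31],st))
circ('w18',(260,220,390,340),'w18g',6)
```

```text
[323.23794287 288.99461194] [323.2455095  290.94952098] [325.61369257 288.99428766]
```

View pics/w18g.png

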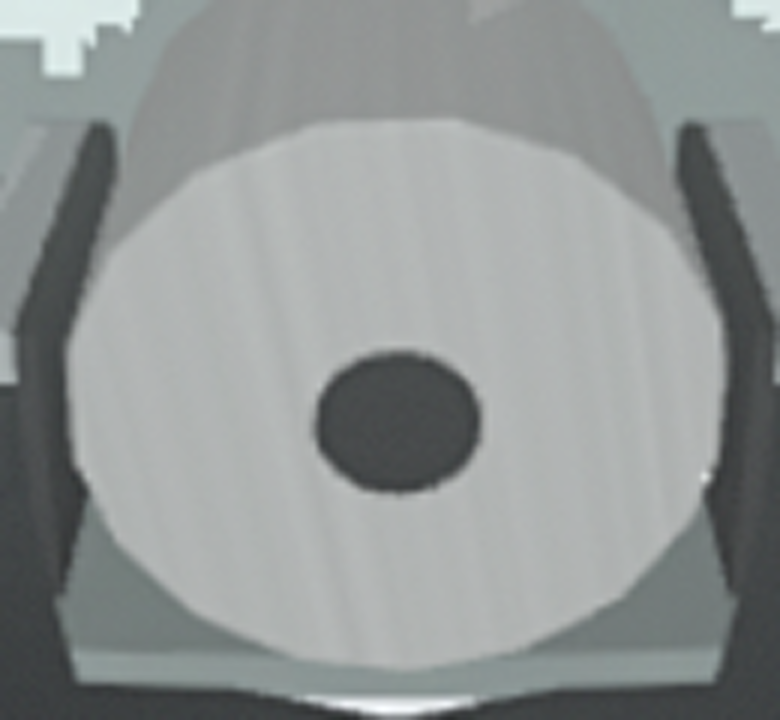

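```bash
python3 -m crank '[{"delta_rot":[0,0,0],"linear":[-0.4,0,-1.4],"gripper":-1},{"delta_rot":[0,0,0],"linear":[-0.8,0,-2.8],"gripper":-1},{"delta_rot":[0,0,0],"linear":[-1.3,0,-4.3],"gripper":-1},{"delta_rot":[0,0,0],"linear":[-1.3,0,-4.3],"gripper":-1},{"delta_rot":[0,0,0],"linear":[-1.3,0,-4.3],"gripper":-1},{"delta_rot":[0,0,0],"linear":[-1.3,0,-4.3],"gripper":-1},{"delta_rot":[0,0,0],"linear":[-1.2,0,-3.8],"gripper":-1},{"delta_rot":[0,0,0],"linear":[-0.7,0,-2.2],"gripper":-1},{"delta_rot":[0,0,0],"linear":[-0.3,0,-1.1],"gripper":-1},{"delta_rot":[0,0,0],"linear":[0,2,0],"gripper":-1},{"delta_rot":[0,0,0],"linear":[0,2,0],"gripper":-1},{"delta_rot":[0,0,0],"linear":[0,1,0],"gripper":-1},{"delta_rot":[0,0,0],"linear":[0,0,0],"gripper":-1},{"delta_rot":[0,0,0],"linear":[0,0,0],"gripper":-1},{"delta_rot":[0,0,0],"linear":[0,0,0],"gripper":-1},{"delta_rot":[0,0,0],"linear":[0,0,0],"gripper":-1}]'
python3 -c "
from h import *
rel([514.8,-341.7,63]); save('wrist','w19')"
```

```text
time_s: 36.6
eef_pos: [517.0, -340.7, 125.0]
ee_rot: [-1.572, -0.001, 0.06]
contact_force: [-0.3, 0.7, -3.4]
finger_gap: 46.3
t 36.6 tcp [ 517.  -340.7  125. ] rot deg [-9.005e+01 -5.000e-02  3.420e+00] gap 46.3 F [-0.3  0.7 -3.4]
need tool cm [-0.23  6.2  -0.08]
```

View pics/w19.png

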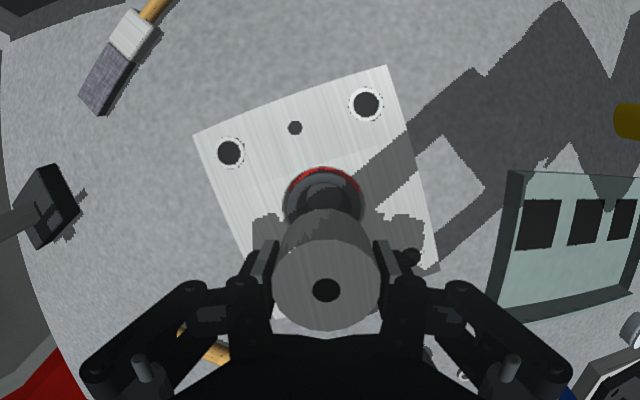

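```bash
python3 -m crank '[{"delta_rot":[0,0,0],"linear":[-0.23,1,-0.08],"gripper":-1},{"delta_rot":[0,0,0],"linear":[0,1.5,0],"gripper":-1},{"delta_rot":[0,0,0],"linear":[0,0.5,0],"gripper":-1},{"delta_rot":[0,0,0],"linear":[0,0,0],"gripper":-1},{"delta_rot":[0,0,0],"linear":[0,0,0],"gripper":-1},{"delta_rot":[0,0,0],"linear":[0,0,0],"gripper":-1},{"delta_rot":[0,0,0],"linear":[0,0,0],"gripper":-1}]'
python3 -c "
from h import *
rel([514.8,-341.7,63]); save('wrist','w20'); im=save('scene','s20'); crop(im,'s20c',(170,250,300,380),5)"
```

```text
time_s: 37.52
eef_pos: [514.6, -341.5, 94.7]
ee_rot: [-1.571, -0.0, 0.06]
contact_force: [-0.4, 0.0, -3.4]
finger_gap: 46.3
t 37.52 tcp [ 514.6 -341.5   94.7] rot deg [-9.003e+01 -2.000e-02  3.420e+00] gap 46.3 F [-0.4  0.  -3.4]
need tool cm [ 0.02  3.17 -0.02]
```

View pics/w20.png

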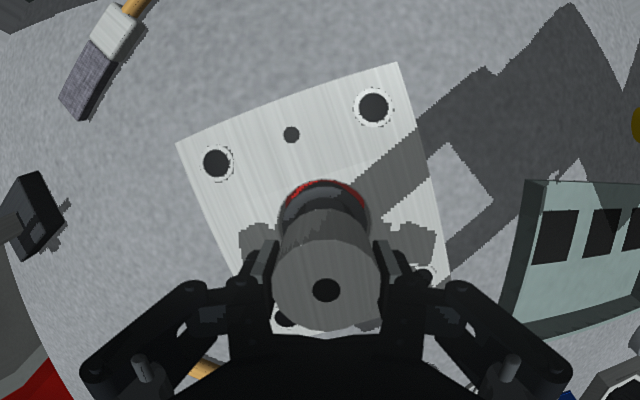

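View pics/s20c.png

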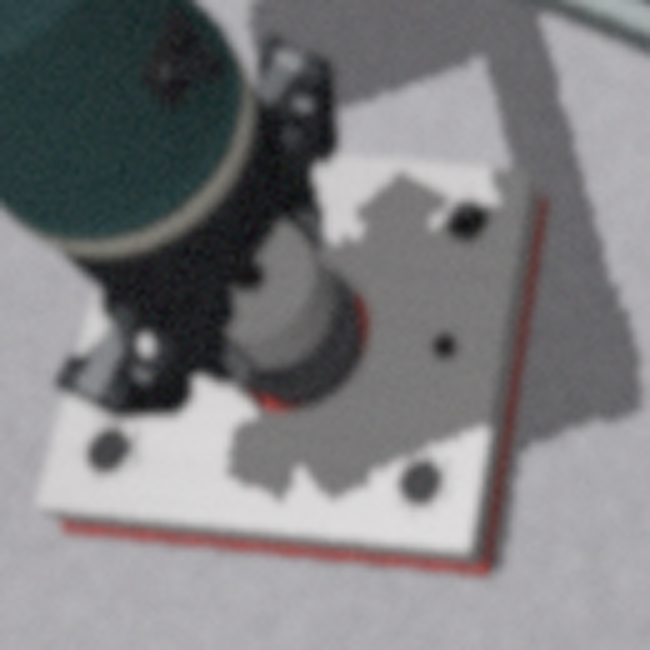

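```bash
python3 -m crank '[{"delta_rot":[0,0,0],"linear":[0,0.5,0],"gripper":-1},{"delta_rot":[0,0,0],"linear":[0,0.5,0],"gripper":-1},{"delta_rot":[0,0,0],"linear":[0,0.5,0],"gripper":-1},{"delta_rot":[0,0,0],"linear":[0,0.3,0],"gripper":-1},{"delta_rot":[0,0,0],"linear":[0,0,0],"gripper":-1},{"delta_rot":[0,0,0],"linear":[0,0,0],"gripper":-1}]'
python3 -c "
from h import *
rel([514.8,-341.7,63]); save('wrist','w21')"
```

```text
time_s: 38.38
eef_pos: [514.5, -341.5, 76.4]
ee_rot: [-1.571, -0.0, 0.06]
contact_force: [-0.1, 0.0, -4.2]
finger_gap: 46.5
t 38.38 tcp [ 514.5 -341.5   76.4] rot deg [-9.001e+01 -1.000e-02  3.420e+00] gap 46.5 F [-0.1  0.  -4.2]
need tool cm [ 0.03  1.34 -0.02]
```

View pics/w21.png

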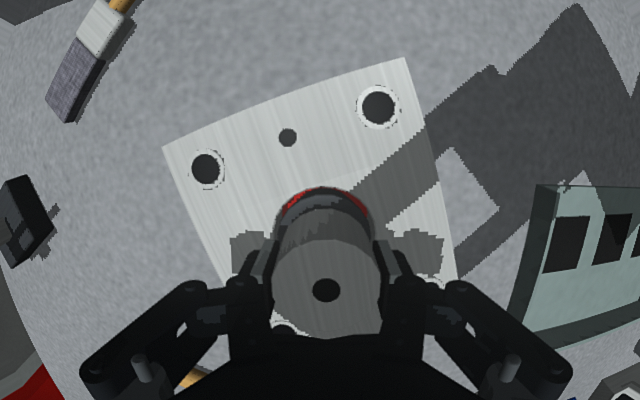

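```bash
python3 -m crank '[{"delta_rot":[0,0,0],"linear":[0.03,0.3,0],"gripper":-1},{"delta_rot":[0,0,0],"linear":[0,0.3,0],"gripper":-1},{"delta_rot":[0,0,0],"linear":[0,0.2,0],"gripper":-1},{"delta_rot":[0,0,0],"linear":[0,0.1,0],"gripper":-1},{"delta_rot":[0,0,0],"linear":[0,0,0],"gripper":-1}]'
python3 -m crank '[{"delta_rot":[0,0,0],"linear":[0,0.1,0],"gripper":-1},{"delta_rot":[0,0,0],"linear":[0,0.05,0],"gripper":-1},{"delta_rot":[0,0,0],"linear":[0,0,0],"gripper":-1}]'
python3 -c "
from h import *
rel([514.8,-341.7,63])"
```

```text
time_s: 39.05
eef_pos: [514.6, -341.3, 67.2]
ee_rot: [-1.571, 0.0, 0.06]
contact_force: [0.2, 0.5, -3.4]
finger_gap: 46.6
time_s: 39.42
eef_pos: [514.7, -341.4, 65.8]
ee_rot: [-1.571, 0.0, 0.06]
contact_force: [0.3, 0.6, -2.9]
finger_gap: 46.5
t 39.42 tcp [ 514.7 -341.4   65.8] rot deg [-90.     0.     3.42] gap 46.5 F [ 0.3  0.6 -2.9]
need tool cm [ 0.01  0.28 -0.04]
```

```bash
python3 -m crank '[{"delta_rot":[0,0,0],"linear":[0,0.05,-0.02],"gripper":-1},{"delta_rot":[0,0,0],"linear":[0,0.05,0],"gripper":-1},{"delta_rot":[0,0,0],"linear":[0,0,0],"gripper":-1}]'
python3 -m crank '[{"delta_rot":[0,0,0],"linear":[0,0.05,0],"gripper":-1},{"delta_rot":[0,0,0],"linear":[0,0.05,0],"gripper":-1},{"delta_rot":[0,0,0],"linear":[0,0,0],"gripper":-1}]'
```

```text
time_s: 39.8
eef_pos: [514.6, -341.5, 64.8]
ee_rot: [-1.571, 0.0, 0.06]
contact_force: [-0.3, -1.0, -3.1]
finger_gap: 46.5
time_s: 40.17
eef_pos: [514.6, -341.5, 63.8]
ee_rot: [-1.571, 0.0, 0.06]
contact_force: [0.1, -0.3, -3.6]
finger_gap: 46.8
```

```bash
python3 -m crank '[{"delta_rot":[0,0,0],"linear":[0,0.04,0],"gripper":-1},{"delta_rot":[0,0,0],"linear":[0,0.03,0],"gripper":-1},{"delta_rot":[0,0,0],"linear":[0,0,0],"gripper":-1}]'
python3 -m crank '[{"delta_rot":[0,0,0],"linear":[0,0.03,0],"gripper":-1},{"delta_rot":[0,0,0],"linear":[0,0,0],"gripper":-1}]'
```

```text
time_s: 40.55
eef_pos: [514.7, -341.6, 63.1]
ee_rot: [-1.571, 0.0, 0.06]
contact_force: [-0.4, 0.6, -3.4]
finger_gap: 46.4
time_s: 40.8
eef_pos: [514.7, -341.6, 63.1]
ee_rot: [-1.571, -0.0, 0.06]
contact_force: [-1.2, 1.0, -1.0]
finger_gap: 46.7
```

```bash
python3 -m crank '[{"delta_rot":[0,0,0],"linear":[0,0.01,0],"gripper":-1},{"delta_rot":[0,0,0],"linear":[0,0,0],"gripper":0.6},{"delta_rot":[0,0,0],"linear":[0,0,0],"gripper":0.6},{"delta_rot":[0,0,0],"linear":[0,0,0],"gripper":0.6},{"delta_rot":[0,0,0],"linear":[0,-1,0],"gripper":0.6},{"delta_rot":[0,0,0],"linear":[0,-4,0],"gripper":0.6},{"delta_rot":[0,0,0],"linear":[0,-5,0],"gripper":0.6},{"delta_rot":[0,0,0],"linear":[0,-4.2,0],"gripper":0.6},{"delta_rot":[0,0,0],"linear":[0,0,0],"gripper":0.6},{"delta_rot":[0,0,0],"linear":[0,0,0],"gripper":0.6},{"delta_rot":[0,0,0],"linear":[0,0,0],"gripper":0.6}]'
python3 - <<'E'
from h import *
st=read_state();im=save('wrist','w22');rel([602.5,320.4,230],st); circ('w22',(270,140,380,230),'w22g',7)
print(w2p('wrist',[514.82,-341.0,54],st),w2p('wrist',[514.82,-341.0,94],st))
im=save('scene','s22'); crop(im,'s22c',(170,250,300,380),5)
E
```

```text
time_s: 42.18
eef_pos: [513.8, -340.8, 203.4]
ee_rot: [-1.569, 0.002, 0.06]
contact_force: [0.4, 0.2, 0.2]
finger_gap: 68.3
t 42.17 tcp [ 513.8 -340.8  203.4] rot deg [-89.9    0.12   3.42] gap 68.3 F [0.4 0.2 0.2]
need tool cm [12.79 -2.57 65.48]
[323.68480825 186.78469258] [323.5857374  198.27347803]
```

View pics/w22g.png

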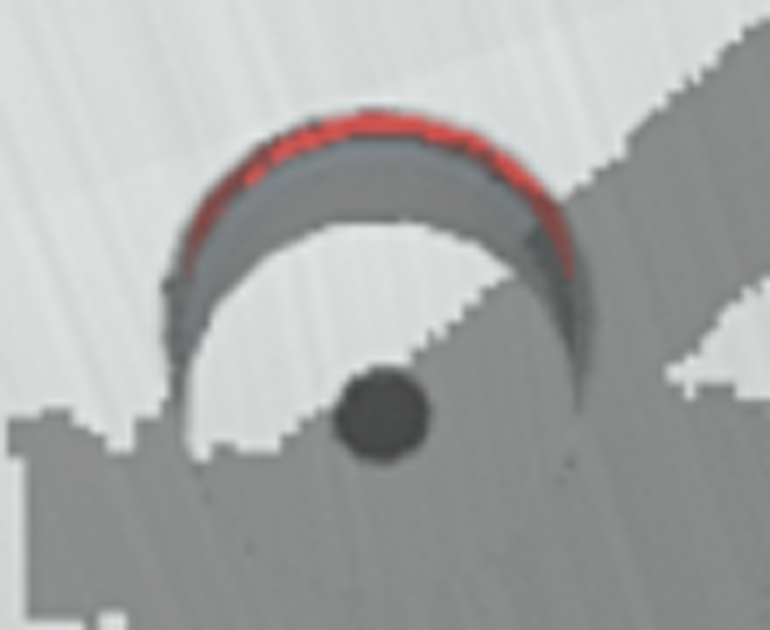

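View pics/s22c.png

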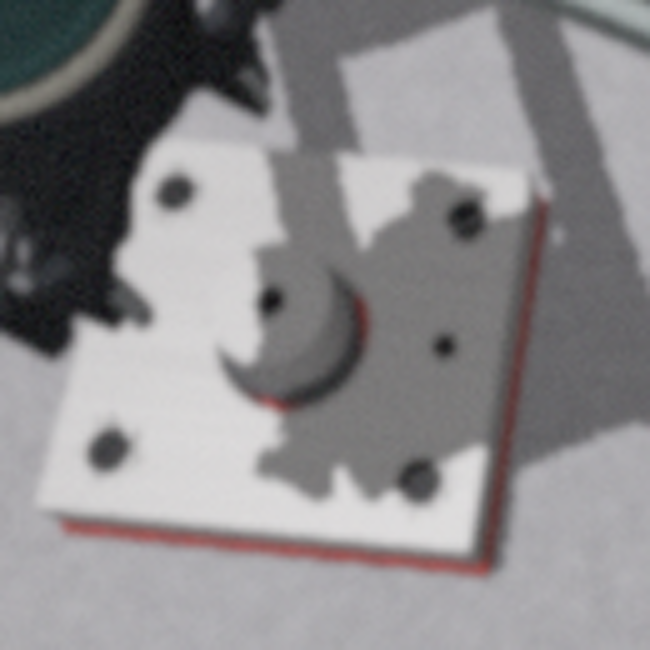

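```bash
python3 -m crank '[{"delta_rot":[0,0,0],"linear":[0.4,-1.2,2.2],"gripper":0.4},{"delta_rot":[0,0,0],"linear":[0.9,-1.2,4.6],"gripper":0.4},{"delta_rot":[0,0,0],"linear":[0.9,0,4.7],"gripper":0.4},{"delta_rot":[0,0,0],"linear":[0.9,0,4.7],"gripper":0.4},{"delta_rot":[0,0,0],"linear":[0.9,0,4.7],"gripper":0.4},{"delta_rot":[0,0,0],"linear":[0.9,0,4.7],"gripper":0.4},{"delta_rot":[0,0,0],"linear":[0.9,0,4.7],"gripper":0.4},{"delta_rot":[0,0,0],"linear":[0.9,0,4.7],"gripper":0.4},{"delta_rot":[0,0,0],"linear":[0.9,0,4.7],"gripper":0.4},{"delta_rot":[0,0,0],"linear":[0.9,0,4.7],"gripper":0.4},{"delta_rot":[0,0,0],"linear":[0.9,0,4.7],"gripper":0.4},{"delta_rot":[0,0,0],"linear":[0.9,0,4.7],"gripper":0.4},{"delta_rot":[0,0,0],"linear":[0.9,0,4.7],"gripper":0.4},{"delta_rot":[0,0,0],"linear":[0.8,0,4.2],"gripper":0.4},{"delta_rot":[0,0,0],"linear":[0.5,0,2.8],"gripper":0.4},{"delta_rot":[0,0,0],"linear":[0,0,0],"gripper":0.4},{"delta_rot":[0,0,0],"linear":[0,0,0],"gripper":0.4},{"delta_rot":[0,0,0],"linear":[0,0,0],"gripper":0.4},{"delta_rot":[0,0,0],"linear":[0,0,0],"gripper":0.4}]'
python3 - <<'E'
from h import *
st=read_state();im=save('wrist','w23');rel([602.5,320.4,78.4],st);print(w2p('wrist',[602.5,320.4,125],st))
E
```

```text
time_s: 44.65
eef_pos: [600.4, 318.8, 228.9]
ee_rot: [-1.571, 0.0, 0.059]
contact_force: [-0.1, 0.1, 0.4]
finger_gap: 59.7
t 44.65 tcp [600.4 318.8 228.9] rot deg [-90.01   0.     3.35] gap 59.7 F [-0.1  0.1  0.4]
need tool cm [ 0.22 15.05  0.15]
[325.86489611 201.26662086]
```

View pics/w23.png

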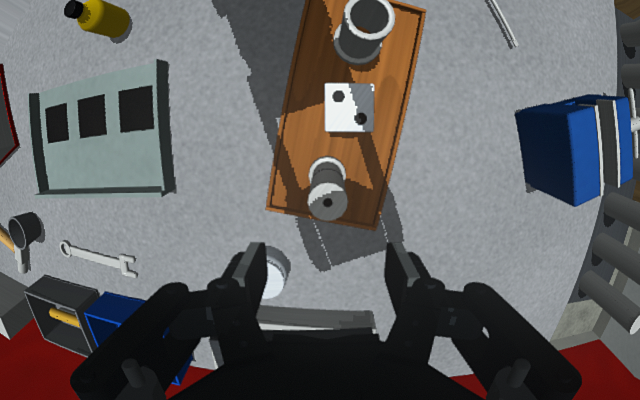

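```bash
python3 -m crank '[{"delta_rot":[0,0,0],"linear":[0.1,2,0.15],"gripper":0.4},{"delta_rot":[0,0,0],"linear":[0,4,0],"gripper":0.4},{"delta_rot":[0,0,0],"linear":[0,4,0],"gripper":0.4},{"delta_rot":[0,0,0],"linear":[0,3.5,0],"gripper":0.4},{"delta_rot":[0,0,0],"linear":[0,1.5,0],"gripper":0.4},{"delta_rot":[0,0,0],"linear":[0,0,0],"gripper":0.4},{"delta_rot":[0,0,0],"linear":[0,0,0],"gripper":0.4},{"delta_rot":[0,0,0],"linear":[0,0,0],"gripper":0.4}]'
python3 - <<'E'
from h import *
rel([602.5,320.4,78.4])
E
```

```text
time_s: 45.7
eef_pos: [602.4, 321.7, 80.4]
ee_rot: [-1.57, -0.003, 0.06]
contact_force: [0.7, 0.7, -0.2]
finger_gap: 59.2
t 45.7 tcp [602.4 321.7  80.4] rot deg [-89.95  -0.16   3.42] gap 59.2 F [ 0.7  0.7 -0.2]
need tool cm [-0.    0.2  -0.13]
```

```bash
python3 -m crank '[{"delta_rot":[0,0,0],"linear":[0,0.12,-0.1],"gripper":0.4},{"delta_rot":[0,0,0],"linear":[0,0,0],"gripper":-1},{"delta_rot":[0,0,0],"linear":[0,0,0],"gripper":-1},{"delta_rot":[0,0,0],"linear":[0,0,0],"gripper":-1},{"delta_rot":[0,0,0],"linear":[0,0,0],"gripper":-1},{"delta_rot":[0,0,0],"linear":[0,0,0],"gripper":-1},{"delta_rot":[0,0,0],"linear":[0,0,0],"gripper":-1}]' 70
python3 -m crank '[{"delta_rot":[0,0,0],"linear":[0,-1,0],"gripper":-1},{"delta_rot":[0,0,0],"linear":[0,-3,0],"gripper":-1},{"delta_rot":[0,0,0],"linear":[0,-4,0],"gripper":-1},{"delta_rot":[0,0,0],"linear":[0,-4,0],"gripper":-1},{"delta_rot":[0,0,0],"linear":[0,-3,0],"gripper":-1},{"delta_rot":[0,0,0],"linear":[0,0,0],"gripper":-1},{"delta_rot":[0,0,0],"linear":[0,0,0],"gripper":-1}]'
python3 -c "
from h import *
rel([536.3,-108.7,229])"
```

```text
time_s: 46.58
eef_pos: [601.8, 320.4, 78.0]
ee_rot: [-1.571, -0.001, 0.06]
contact_force: [-0.5, -0.3, 6.2]
finger_gap: 32.7
time_s: 47.45
eef_pos: [600.0, 319.8, 225.4]
ee_rot: [-1.572, 0.003, 0.06]
contact_force: [-0.6, -0.5, -5.9]
finger_gap: 32.6
t 47.45 tcp [600.  319.8 225.4] rot deg [-90.07   0.19   3.42] gap 32.6 F [-0.6 -0.5 -5.9]
need tool cm [ -8.92  -0.28 -42.39]
```

```bash
python3 -m crank '[{"delta_rot":[0,0,0],"linear":[-0.3,0,-1.4],"gripper":-1},{"delta_rot":[0,0,0],"linear":[-0.6,0,-2.8],"gripper":-1},{"delta_rot":[0,0,0],"linear":[-1,0,-4.6],"gripper":-1},{"delta_rot":[0,0,0],"linear":[-1,0,-4.6],"gripper":-1},{"delta_rot":[0,0,0],"linear":[-1,0,-4.6],"gripper":-1},{"delta_rot":[0,0,0],"linear":[-1,0,-4.6],"gripper":-1},{"delta_rot":[0,0,0],"linear":[-1,0,-4.6],"gripper":-1},{"delta_rot":[0,0,0],"linear":[-1,0,-4.6],"gripper":-1},{"delta_rot":[0,0,0],"linear":[-1,0,-4.6],"gripper":-1},{"delta_rot":[0,0,0],"linear":[-0.8,0,-4],"gripper":-1},{"delta_rot":[0,0,0],"linear":[-0.2,0,-1.4],"gripper":-1},{"delta_rot":[0,0,0],"linear":[-0.1,0,-0.6],"gripper":-1},{"delta_rot":[0,0,0],"linear":[0,2,0],"gripper":-1},{"delta_rot":[0,0,0],"linear":[0,4,0],"gripper":-1},{"delta_rot":[0,0,0],"linear":[0,3,0],"gripper":-1},{"delta_rot":[0,0,0],"linear":[0,2,0],"gripper":-1},{"delta_rot":[0,0,0],"linear":[0,1,0],"gripper":-1},{"delta_rot":[0,0,0],"linear":[0,0,0],"gripper":-1},{"delta_rot":[0,0,0],"linear":[0,0,0],"gripper":-1},{"delta_rot":[0,0,0],"linear":[0,0,0],"gripper":-1}]'
python3 -c "
from h import *
rel([535.6,-108.7,79]);save('wrist','w24')"
```

```text
time_s: 49.95
eef_pos: [537.6, -108.5, 108.5]
ee_rot: [-1.572, -0.002, 0.06]
contact_force: [-1.1, 0.1, -5.2]
finger_gap: 32.2
t 49.95 tcp [ 537.6 -108.5  108.5] rot deg [-90.05  -0.1    3.42] gap 32.2 F [-1.1  0.1 -5.2]
need tool cm [-0.2   2.95 -0.01]
```

View pics/w24.png

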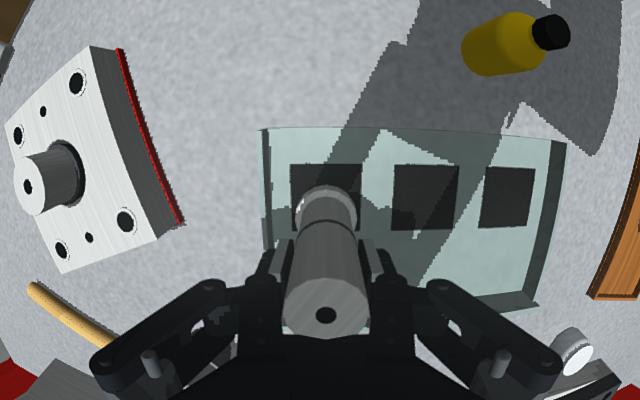

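```bash
python3 -m crank '[{"delta_rot":[0,0,0],"linear":[-0.2,1,0],"gripper":-1},{"delta_rot":[0,0,0],"linear":[0,1,0],"gripper":-1},{"delta_rot":[0,0,0],"linear":[0,0.5,0],"gripper":-1},{"delta_rot":[0,0,0],"linear":[0,0.2,0],"gripper":-1},{"delta_rot":[0,0,0],"linear":[0,0.1,0],"gripper":-1},{"delta_rot":[0,0,0],"linear":[0,0.1,0],"gripper":-1},{"delta_rot":[0,0,0],"linear":[0,0,0],"gripper":-1}]'
```

```text
time_s: 50.88
eef_pos: [535.1, -108.5, 79.0]
ee_rot: [-1.571, -0.001, 0.06]
contact_force: [-0.7, -0.5, -0.9]
finger_gap: 32.3
```

Contact; release and go for the block.

```bash
python3 -m crank '[{"delta_rot":[0,0,0],"linear":[0.05,0.04,0],"gripper":-1},{"delta_rot":[0,0,0],"linear":[0,0,0],"gripper":-1},{"delta_rot":[0,0,0],"linear":[0,0,0],"gripper":0.4},{"delta_rot":[0,0,0],"linear":[0,0,0],"gripper":0.4},{"delta_rot":[0,0,0],"linear":[0,0,0],"gripper":0.4},{"delta_rot":[0,0,0],"linear":[0,-2,0],"gripper":0.5},{"delta_rot":[0,0,0],"linear":[0,-4,0],"gripper":0.5},{"delta_rot":[0,0,0],"linear":[0,-5,0],"gripper":0.5},{"delta_rot":[0,0,0],"linear":[0,-4,0],"gripper":0.5},{"delta_rot":[0,0,0],"linear":[0,0,0],"gripper":0.5},{"delta_rot":[0,0,0],"linear":[0,0,0],"gripper":0.5}]'
python3 -c "
from h import *
rel([524.4,333.1,230]);save('wrist','w25')"
```

```text
time_s: 52.25
eef_pos: [534.8, -108.2, 227.5]
ee_rot: [-1.571, 0.001, 0.06]
contact_force: [0.1, -0.5, -0.3]
finger_gap: 63.9
t 52.25 tcp [ 534.8 -108.2  227.5] rot deg [-8.999e+01  4.000e-02  3.420e+00] gap 63.9 F [ 0.1 -0.5 -0.3]
need tool cm [ 1.59 -0.24 44.12]
```

View pics/w25.png

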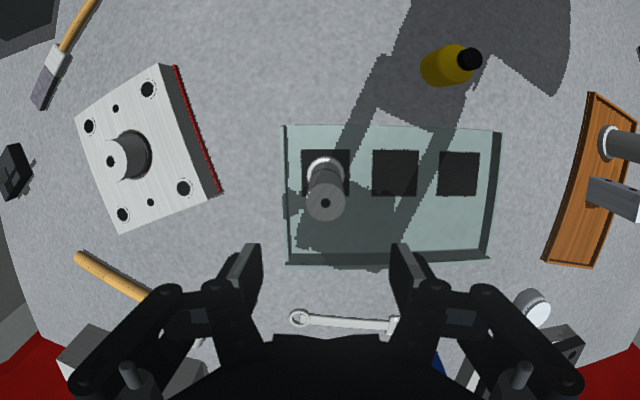

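Pillar stands on its mark, top at (325,203) as before. To the block.

```bash
python3 -m crank '[{"delta_rot":[0,0,0],"linear":[0.1,0,2.2],"gripper":0.5},{"delta_rot":[0,0,0],"linear":[0.2,0,5],"gripper":0.5},{"delta_rot":[0,0,0],"linear":[0.2,0,5],"gripper":0.5},{"delta_rot":[0,0,0],"linear":[0.2,0,5],"gripper":0.5},{"delta_rot":[0,0,0],"linear":[0.2,0,5],"gripper":0.5},{"delta_rot":[0,0,0],"linear":[0.2,0,5],"gripper":0.5},{"delta_rot":[0,0,0],"linear":[0.2,0,5],"gripper":0.5},{"delta_rot":[0,0,0],"linear":[0.2,0,5],"gripper":0.5},{"delta_rot":[0,0,0],"linear":[0.1,0,5],"gripper":0.5},{"delta_rot":[0,0,0],"linear":[0,0,2],"gripper":0.5},{"delta_rot":[0,0,0],"linear":[0,0,0],"gripper":0.5},{"delta_rot":[0,0,0],"linear":[0,0,0],"gripper":0.5},{"delta_rot":[0,0,0],"linear":[0,0,0],"gripper":0.5},{"delta_rot":[0,0,0],"linear":[0,0,0],"gripper":0.5}]'
python3 - <<'E'
from h import *
st=read_state();im=save('wrist','w26');rel([524.4,333.1,77.3],st);print(w2p('wrist',[524.4,333.1,120],st))
E
```

```text
time_s: 54.05
eef_pos: [525.2, 332.7, 228.2]
ee_rot: [-1.571, -0.0, 0.058]
contact_force: [-0.4, 0.5, 0.0]
finger_gap: 63.9
t 54.05 tcp [525.2 332.7 228.2] rot deg [-90.01  -0.     3.34] gap 63.9 F [-0.4  0.5  0. ]
need tool cm [-0.08 15.09  0.05]
[324.63402834 196.38369891]
```

View pics/w26.png

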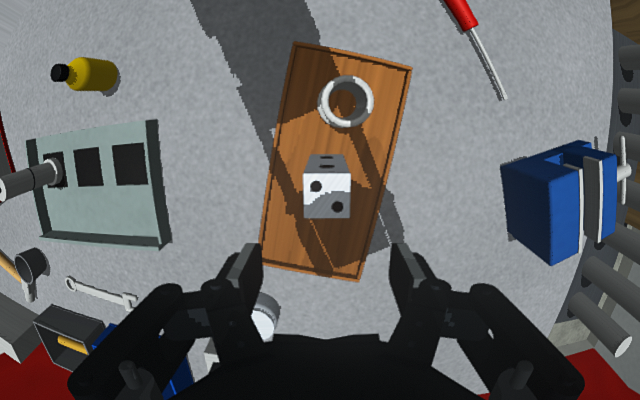

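```bash
python3 -m crank '[{"delta_rot":[0,0,0],"linear":[-0.2,2,0],"gripper":0.5},{"delta_rot":[0,0,0],"linear":[0,4,0],"gripper":0.5},{"delta_rot":[0,0,0],"linear":[0,4,0],"gripper":0.5},{"delta_rot":[0,0,0],"linear":[0,3.5,0],"gripper":0.5},{"delta_rot":[0,0,0],"linear":[0,1.5,0],"gripper":0.5},{"delta_rot":[0,0,0],"linear":[0,0,0],"gripper":0.5},{"delta_rot":[0,0,0],"linear":[0,0,0],"gripper":0.5},{"delta_rot":[0,0,0],"linear":[0,0,0],"gripper":0.5}]'
python3 - <<'E'
from h import *
rel([524.4,333.1,77.3])
E
```

```text
time_s: 55.1
eef_pos: [524.0, 334.2, 79.6]
ee_rot: [-1.57, -0.003, 0.06]
contact_force: [-0.2, 0.0, 0.9]
finger_gap: 64.3
t 55.1 tcp [524.  334.2  79.6] rot deg [-89.94  -0.15   3.42] gap 64.3 F [-0.2  0.   0.9]
need tool cm [ 0.03  0.23 -0.11]
```

```bash
python3 -m crank '[{"delta_rot":[0,0,0],"linear":[0.05,0.12,-0.1],"gripper":0.5},{"delta_rot":[0,0,0],"linear":[0,0,0],"gripper":-1},{"delta_rot":[0,0,0],"linear":[0,0,0],"gripper":-1},{"delta_rot":[0,0,0],"linear":[0,0,0],"gripper":-1},{"delta_rot":[0,0,0],"linear":[0,0,0],"gripper":-1},{"delta_rot":[0,0,0],"linear":[0,0,0],"gripper":-1},{"delta_rot":[0,0,0],"linear":[0,0,0],"gripper":-1}]' 60
python3 -m crank '[{"delta_rot":[0,0,0],"linear":[0,-1,0],"gripper":-1},{"delta_rot":[0,0,0],"linear":[0,-3,0],"gripper":-1},{"delta_rot":[0,0,0],"linear":[0,-4,0],"gripper":-1},{"delta_rot":[0,0,0],"linear":[0,-4,0],"gripper":-1},{"delta_rot":[0,0,0],"linear":[0,-3,0],"gripper":-1},{"delta_rot":[0,0,0],"linear":[0,0,0],"gripper":-1},{"delta_rot":[0,0,0],"linear":[0,0,0],"gripper":-1}]'
python3 -c "
from h import *
rel([531.9,-24.1,226])"
```

```text
time_s: 55.98
eef_pos: [523.7, 332.8, 77.3]
ee_rot: [-1.571, -0.0, 0.06]
contact_force: [-1.2, 0.8, 4.9]
finger_gap: 39.5
time_s: 56.85
eef_pos: [522.4, 332.1, 225.2]
ee_rot: [-1.572, 0.003, 0.06]
contact_force: [-0.4, -0.0, -3.9]
finger_gap: 39.4
t 56.85 tcp [522.4 332.1 225.2] rot deg [-90.07   0.15   3.42] gap 39.4 F [-0.4 -0.  -3.9]
need tool cm [-1.170e+00 -3.000e-02 -3.561e+01]
```

```bash
python3 -m crank '[{"delta_rot":[0,0,0],"linear":[-0.05,0,-1.3],"gripper":-1},{"delta_rot":[0,0,0],"linear":[-0.1,0,-3],"gripper":-1},{"delta_rot":[0,0,0],"linear":[-0.15,0,-4.6],"gripper":-1},{"delta_rot":[0,0,0],"linear":[-0.15,0,-4.6],"gripper":-1},{"delta_rot":[0,0,0],"linear":[-0.15,0,-4.6],"gripper":-1},{"delta_rot":[0,0,0],"linear":[-0.15,0,-4.6],"gripper":-1},{"delta_rot":[0,0,0],"linear":[-0.15,0,-4.6],"gripper":-1},{"delta_rot":[0,0,0],"linear":[-0.15,0,-4.6],"gripper":-1},{"delta_rot":[0,0,0],"linear":[-0.1,0,-2.6],"gripper":-1},{"delta_rot":[0,0,0],"linear":[-0.05,0,-1.1],"gripper":-1},{"delta_rot":[0,0,0],"linear":[0,0,0],"gripper":-1},{"delta_rot":[0,0,0],"linear":[0,2,0],"gripper":-1},{"delta_rot":[0,0,0],"linear":[0,4,0],"gripper":-1},{"delta_rot":[0,0,0],"linear":[0,3,0],"gripper":-1},{"delta_rot":[0,0,0],"linear":[0,2,0],"gripper":-1},{"delta_rot":[0,0,0],"linear":[0,1,0],"gripper":-1},{"delta_rot":[0,0,0],"linear":[0,0,0],"gripper":-1},{"delta_rot":[0,0,0],"linear":[0,0,0],"gripper":-1},{"delta_rot":[0,0,0],"linear":[0,0,0],"gripper":-1}]'
python3 -c "
from h import *
rel([531.2,-24.1,78.3]);save('wrist','w27')"
```

```text
time_s: 59.22
eef_pos: [533.5, -23.4, 107.8]
ee_rot: [-1.571, -0.002, 0.06]
contact_force: [0.7, 0.3, -2.9]
finger_gap: 39.3
t 59.23 tcp [533.5 -23.4 107.8] rot deg [-90.03  -0.1    3.42] gap 39.3 F [ 0.7  0.3 -2.9]
need tool cm [-0.23  2.95 -0.05]
```

View pics/w27.png

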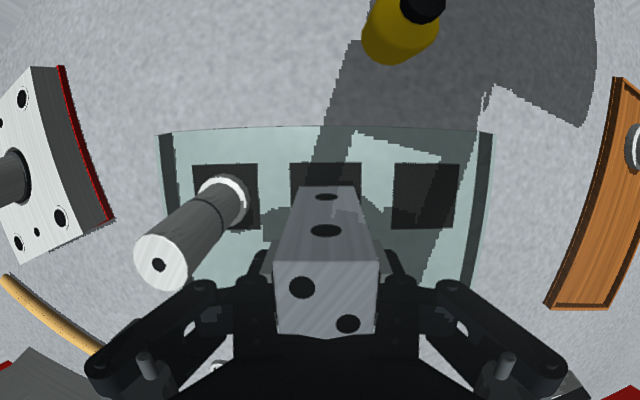

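```bash
python3 -m crank '[{"delta_rot":[0,0,0],"linear":[-0.2,1,-0.05],"gripper":-1},{"delta_rot":[0,0,0],"linear":[0,1,0],"gripper":-1},{"delta_rot":[0,0,0],"linear":[0,0.5,0],"gripper":-1},{"delta_rot":[0,0,0],"linear":[0,0.2,0],"gripper":-1},{"delta_rot":[0,0,0],"linear":[0,0.1,0],"gripper":-1},{"delta_rot":[0,0,0],"linear":[0,0.1,0],"gripper":-1},{"delta_rot":[0,0,0],"linear":[0,0,0],"gripper":-1}]'
```

```text
time_s: 60.15
eef_pos: [531.0, -24.1, 78.2]
ee_rot: [-1.571, -0.001, 0.06]
contact_force: [-1.3, 1.1, -0.8]
finger_gap: 39.5
```

```bash
python3 -m crank '[{"delta_rot":[0,0,0],"linear":[0,0.04,0],"gripper":-1},{"delta_rot":[0,0,0],"linear":[0,0,0],"gripper":-1},{"delta_rot":[0,0,0],"linear":[0,0,0],"gripper":0.4},{"delta_rot":[0,0,0],"linear":[0,0,0],"gripper":0.4},{"delta_rot":[0,0,0],"linear":[0,0,0],"gripper":0.4},{"delta_rot":[0,0,0],"linear":[0,-2,0],"gripper":0.4},{"delta_rot":[0,0,0],"linear":[0,-4,0],"gripper":0.4},{"delta_rot":[0,0,0],"linear":[0,-5,0],"gripper":0.6},{"delta_rot":[0,0,0],"linear":[0,-4,0],"gripper":0.6},{"delta_rot":[0,0,0],"linear":[0,0,0],"gripper":0.6},{"delta_rot":[0,0,0],"linear":[0,0,0],"gripper":0.6}]'
python3 -c "
from h import *
rel([444.4,344.4,230]);save('wrist','w28')"
```

```text
time_s: 61.52
eef_pos: [530.2, -23.9, 226.9]
ee_rot: [-1.571, 0.001, 0.06]
contact_force: [0.1, 1.1, -0.1]
finger_gap: 68.5
t 61.52 tcp [530.2 -23.9 226.9] rot deg [-9.00e+01  5.00e-02  3.42e+00] gap 68.5 F [ 0.1  1.1 -0.1]
need tool cm [-6.37 -0.3  37.28]
```

View pics/w28.png

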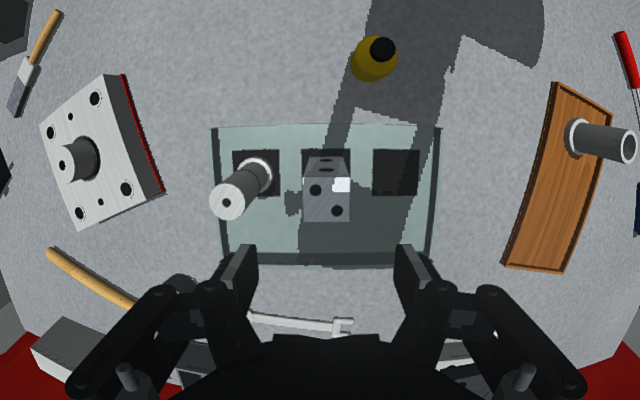

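Block and pillar back on their marks as before. Now the bush.

```bash
python3 -m crank '[{"delta_rot":[0,0,0],"linear":[-0.4,0,2.2],"gripper":0.6},{"delta_rot":[0,0,0],"linear":[-0.8,0,4.7],"gripper":0.6},{"delta_rot":[0,0,0],"linear":[-0.8,0,4.7],"gripper":0.6},{"delta_rot":[0,0,0],"linear":[-0.8,0,4.7],"gripper":0.6},{"delta_rot":[0,0,0],"linear":[-0.8,0,4.7],"gripper":0.6},{"delta_rot":[0,0,0],"linear":[-0.8,0,4.7],"gripper":0.6},{"delta_rot":[0,0,0],"linear":[-0.8,0,4.7],"gripper":0.6},{"delta_rot":[0,0,0],"linear":[-0.8,0,4.7],"gripper":0.6},{"delta_rot":[0,0,0],"linear":[-0.4,0,2.2],"gripper":0.6},{"delta_rot":[0,0,0],"linear":[0,0,0],"gripper":0.6},{"delta_rot":[0,0,0],"linear":[0,0,0],"gripper":0.6},{"delta_rot":[0,0,0],"linear":[0,0,0],"gripper":0.6},{"delta_rot":[0,0,0],"linear":[0,0,0],"gripper":0.6}]'
python3 - <<'E'
from h import *
st=read_state();im=save('wrist','w29');rel([444.4,344.4,77],st);print(w2p('wrist',[444.4,344.4,115],st))
E
```

```text
time_s: 63.2
eef_pos: [444.9, 343.6, 227.4]
ee_rot: [-1.571, 0.0, 0.058]
contact_force: [0.4, 0.0, 0.4]
finger_gap: 68.0
t 63.2 tcp [444.9 343.6 227.4] rot deg [-9.002e+01  1.000e-02  3.350e+00] gap 68.0 F [0.4 0.  0.4]
need tool cm [-0.04 15.04  0.08]
[325.05421103 195.37805884]
```

View pics/w29.png

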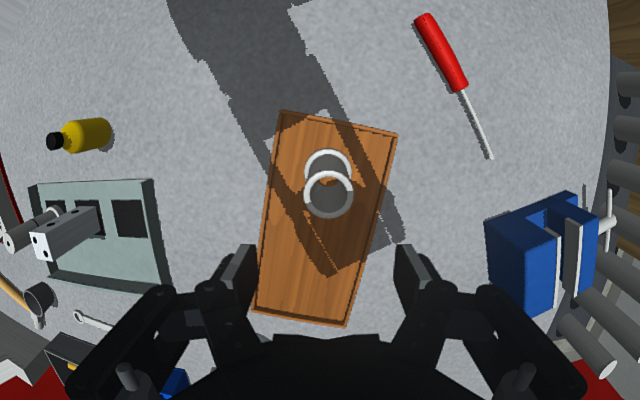

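```bash
python3 -m crank '[{"delta_rot":[0,0,0],"linear":[-0.2,2,0.05],"gripper":0.6},{"delta_rot":[0,0,0],"linear":[0,4,0],"gripper":0.6},{"delta_rot":[0,0,0],"linear":[0,4,0],"gripper":0.6},{"delta_rot":[0,0,0],"linear":[0,3.5,0],"gripper":0.6},{"delta_rot":[0,0,0],"linear":[0,1.5,0],"gripper":0.6},{"delta_rot":[0,0,0],"linear":[0,0,-0.08],"gripper":0.6},{"delta_rot":[0,0,0],"linear":[0,0,0],"gripper":0.6},{"delta_rot":[0,0,0],"linear":[0,0,0],"gripper":0.6}]'
python3 - <<'E'
from h import *
rel([444.3,344.4,77])
E
```

```text
time_s: 64.25
eef_pos: [443.7, 344.6, 78.9]
ee_rot: [-1.57, -0.002, 0.06]
contact_force: [0.8, 0.4, -0.0]
finger_gap: 67.9
t 64.25 tcp [443.7 344.6  78.9] rot deg [-89.93  -0.14   3.42] gap 67.9 F [ 0.8  0.4 -0. ]
need tool cm [ 0.06  0.19 -0.03]
```

```bash
python3 -m crank '[{"delta_rot":[0,0,0],"linear":[0.08,0.12,0],"gripper":0.6},{"delta_rot":[0,0,0],"linear":[0,0,0],"gripper":-1},{"delta_rot":[0,0,0],"linear":[0,0,0],"gripper":-1},{"delta_rot":[0,0,0],"linear":[0,0,0],"gripper":-1},{"delta_rot":[0,0,0],"linear":[0,0,0],"gripper":-1},{"delta_rot":[0,0,0],"linear":[0,0,0],"gripper":-1}]' 60
python3 -m crank '[{"delta_rot":[0,0,0],"linear":[0,-1,0],"gripper":-1},{"delta_rot":[0,0,0],"linear":[0,-3,0],"gripper":-1},{"delta_rot":[0,0,0],"linear":[0,-4,0],"gripper":-1},{"delta_rot":[0,0,0],"linear":[0,-4,0],"gripper":-1},{"delta_rot":[0,0,0],"linear":[0,-3,0],"gripper":-1},{"delta_rot":[0,0,0],"linear":[0,0,0],"gripper":-1},{"delta_rot":[0,0,0],"linear":[0,0,0],"gripper":-1}]'
python3 -c "
from h import *
rel([526.2,59.9,226])"
```

```text
time_s: 65.0
eef_pos: [443.9, 344.5, 77.2]
ee_rot: [-1.57, -0.001, 0.06]
contact_force: [-1.5, -0.1, 5.5]
finger_gap: 45.5
time_s: 65.88
eef_pos: [442.3, 343.4, 224.7]
ee_rot: [-1.572, 0.003, 0.06]
contact_force: [-0.4, -1.0, -6.1]
finger_gap: 45.4
t 65.88 tcp [442.3 343.4 224.7] rot deg [-90.08   0.15   3.42] gap 45.4 F [-0.4 -1.  -6.1]
need tool cm [  6.69  -0.1  -28.8 ]
```

```bash
python3 -m crank '[{"delta_rot":[0,0,0],"linear":[0.3,0,-1.3],"gripper":-1},{"delta_rot":[0,0,0],"linear":[0.7,0,-3],"gripper":-1},{"delta_rot":[0,0,0],"linear":[1,0,-4.3],"gripper":-1},{"delta_rot":[0,0,0],"linear":[1,0,-4.3],"gripper":-1},{"delta_rot":[0,0,0],"linear":[1,0,-4.3],"gripper":-1},{"delta_rot":[0,0,0],"linear":[1,0,-4.3],"gripper":-1},{"delta_rot":[0,0,0],"linear":[0.9,0,-3.8],"gripper":-1},{"delta_rot":[0,0,0],"linear":[0.5,0,-2.3],"gripper":-1},{"delta_rot":[0,0,0],"linear":[0.3,0,-1.2],"gripper":-1},{"delta_rot":[0,0,0],"linear":[0,0,0],"gripper":-1},{"delta_rot":[0,0,0],"linear":[0,2,0],"gripper":-1},{"delta_rot":[0,0,0],"linear":[0,4,0],"gripper":-1},{"delta_rot":[0,0,0],"linear":[0,3,0],"gripper":-1},{"delta_rot":[0,0,0],"linear":[0,2,0],"gripper":-1},{"delta_rot":[0,0,0],"linear":[0,1,0],"gripper":-1},{"delta_rot":[0,0,0],"linear":[0,0,0],"gripper":-1},{"delta_rot":[0,0,0],"linear":[0,0,0],"gripper":-1},{"delta_rot":[0,0,0],"linear":[0,0,0],"gripper":-1}]'
python3 -c "
from h import *
rel([526.4,59.9,78]);save('wrist','w30')"
```

```text
time_s: 68.12
eef_pos: [528.2, 60.7, 107.2]
ee_rot: [-1.571, -0.002, 0.06]
contact_force: [0.3, 0.1, -4.8]
finger_gap: 45.3
t 68.12 tcp [528.2  60.7 107.2] rot deg [-90.01  -0.1    3.43] gap 45.3 F [ 0.3  0.1 -4.8]
need tool cm [-0.19  2.92 -0.07]
```

View pics/w30.png

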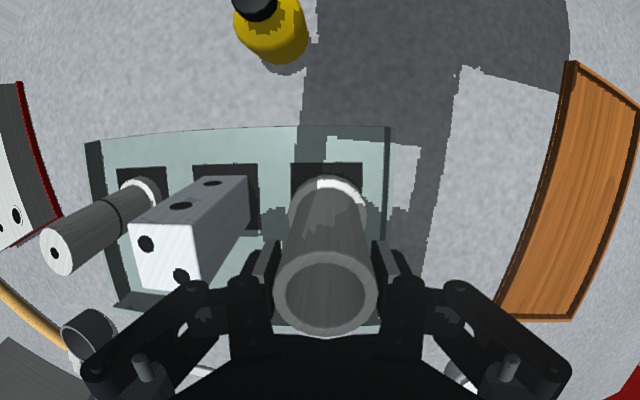

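```bash
python3 -m crank '[{"delta_rot":[0,0,0],"linear":[-0.18,1,-0.07],"gripper":-1},{"delta_rot":[0,0,0],"linear":[0,1,0],"gripper":-1},{"delta_rot":[0,0,0],"linear":[0,0.5,0],"gripper":-1},{"delta_rot":[0,0,0],"linear":[0,0.2,0],"gripper":-1},{"delta_rot":[0,0,0],"linear":[0,0.1,0],"gripper":-1},{"delta_rot":[0,0,0],"linear":[0,0.06,0],"gripper":-1},{"delta_rot":[0,0,0],"linear":[0,0,0],"gripper":-1}]'
```

```text
time_s: 69.05
eef_pos: [526.0, 59.8, 78.3]
ee_rot: [-1.571, -0.001, 0.06]
contact_force: [-2.1, 0.7, 2.9]
finger_gap: 45.6
```

Contact made; release, rise and look.

```bash
python3 -m crank '[{"delta_rot":[0,0,0],"linear":[0,0,0],"gripper":0.6},{"delta_rot":[0,0,0],"linear":[0,0,0],"gripper":0.6},{"delta_rot":[0,0,0],"linear":[0,0,0],"gripper":0.6},{"delta_rot":[0,0,0],"linear":[0,-2,0],"gripper":0.6},{"delta_rot":[0,0,0],"linear":[0,-4,0],"gripper":0.6},{"delta_rot":[0,0,0],"linear":[0,-5,0],"gripper":0.6},{"delta_rot":[0,0,0],"linear":[0,-4,0],"gripper":0.6},{"delta_rot":[0,0,0],"linear":[0,0,4],"gripper":0.6},{"delta_rot":[0,0,0],"linear":[0,0,5],"gripper":0.6},{"delta_rot":[0,0,0],"linear":[0,0,5],"gripper":0.6},{"delta_rot":[0,0,0],"linear":[0,0,5],"gripper":0.6},{"delta_rot":[0,0,0],"linear":[0,0,5],"gripper":0.6},{"delta_rot":[0,0,0],"linear":[0,0,0],"gripper":0.6},{"delta_rot":[0,0,0],"linear":[0,0,0],"gripper":0.6},{"delta_rot":[0,0,0],"linear":[0,0,0],"gripper":0.6}]'
python3 - <<'E'
from h import *
rel([526,60,200]); a=save('top','t31'); b=cv2.imread('pics/top0.png')
v=np.hstack([x[140:290,255:410] for x in (b,a)]); cv2.imwrite('pics/cmp.png',cv2.resize(v,None,fx=2.5,fy=2.5,interpolation=cv2.INTER_CUBIC))
st=read_state();save('wrist','w31')
E
```

```text
time_s: 70.92
eef_pos: [511.5, 298.2, 227.6]
ee_rot: [-1.571, 0.0, 0.058]
contact_force: [-0.8, 0.1, -0.3]
finger_gap: 68.8
t 70.92 tcp [511.5 298.2 227.6] rot deg [-9.003e+01  2.000e-02  3.350e+00] gap 68.8 F [-0.8  0.1 -0.3]
need tool cm [  0.06   2.77 -23.86]
```

View pics/t31.png

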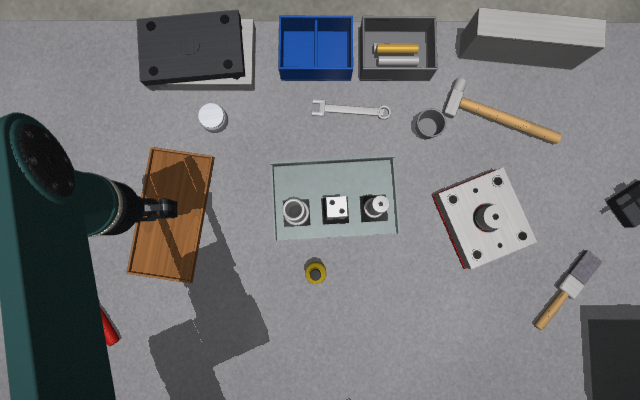

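View pics/cmp.png

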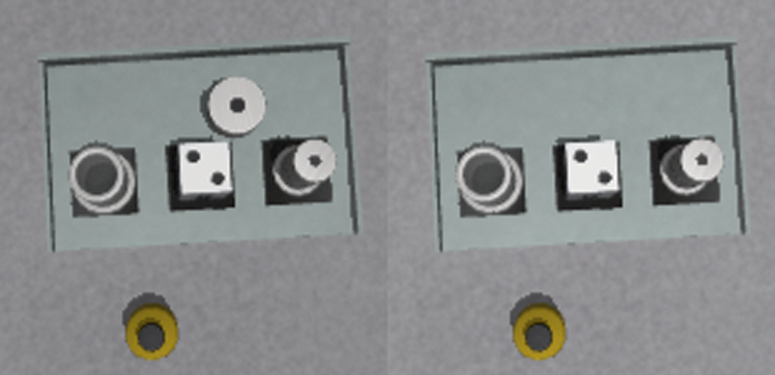

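```bash
python3 -c "
from cell import close_job
print(close_job())"
```

```text
the job is handed in; nothing more can be done
None
```

I carried out the whole job in order and handed it in at about 71 s of the 141 s allowed. No verdict was reported.

- **Tall parts out:** I stood the bush, then the block, then the pillar upright in the tray. The wrist and top pictures showed all three upright there, with the core still in its place.
- **Core:** I lowered it into the seat in small steps. The force readings changed by only a few newtons when the head met the rim. At that moment the tool height was 63.1 mm, against 63 mm calculated for a seated core. After release, the wrist picture put the core's centre within about 1 mm of the measured seat centre, and it looked upright.
- **Tall parts back:** I returned the pillar, block and bush to the positions recorded when I first gripped each one. The last top picture matches the one from the start, with no visible shift of the three parts, the oil bottle or the grease tin. The gripper was clear of everything.

**Disagreements:** The top camera and the wrist camera differed by about 2 mm on the distance from core to seat, and I went with the wrist camera. The wrist camera also read about 1 mm off sideways compared with a gripped part, and I corrected for that.

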